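# Set a spray easel to 25 degrees and clamp it to the click

### The job

On the tilting spray easel, stand the yellow block squarely on the middle of the grey block, its long side along the hinge, and let it go; then lower the raised plate gently until it rests on that stack, at 25 degrees. Then turn the orange clamp knob clockwise until the clamp is tight and the knob's slip clutch has slipped at least two clicks past the stopped collar (20 degrees, a little more does no harm). Leave all the other things where they are.

Things in the scene. Friction and masses are not known exactly. Their poses are not given: they have to be found in the camera images.
- hinge (a point): Middle of the hinge axis of the tilting spray easel, 40 mm above the table. The easel is fixed: dark steel base 280 x 160 x 12 mm, hinge on the side farthest from the robot. Axes of the base: x level, from the hinge towards the pedestal; y along the hinge axis; z up. The base's middle is 94 mm along x.
- pedestal_top (a point): Middle of the top of the easel's aluminium pedestal (70 x 120 mm, top 30 mm above the table), 181 mm along x from the hinge. The grey block already stands here; the yellow block is to be centred over this point (within 18 mm). Axes as the base.
- grey_block_center (a point): Centre of the loose grey lower block, 60 (its x) x 100 (its y) x 40 (z) mm, 0.6 kg, standing on the pedestal; its top is 70 mm above the table.
- yellow_block_center (a point): Centre of the yellow setting block, 40 (its x) x 90 (its y) x 45 (z) mm, 0.18 to 0.35 kg, standing on the table. On the grey block, with its long side along the hinge axis, it makes a stack 85 mm high, which sets the plate to 25 degrees.
- blue_block_center (a point): Centre of the blue setting block, 40 x 90 x 60 mm high: not wanted, leave it.
- red_block_center (a point): Centre of the red setting block, 40 x 90 x 75 mm high: not wanted, leave it.
- plate (a joint): Tilt of the easel's plate above level, rad. It starts steeply raised, held by hinge friction above about 1.0. Pushed lower it sinks by its own weight, slowed by a damper, until the steel roller (roller) under its free edge lies on the block stack: 0.439 (25 degrees) on yellow over grey. The plate is 120 mm wide, reaches 215 mm from the hinge and carries a framed glass panel.
- push_rail (a point): Middle of the upper face of the blue rail (118 mm along the hinge, 34 mm deep) at the plate's free edge, 193 mm from the hinge axis and 22 mm off the plane through hinge and roller axes. z: square to the plate, outward from its upper face, which looks away from the robot; x: up the plate, hinge to free edge. Pushing here with 1 to 3 N lowers the plate.
- roller (a point): Middle of the steel roller (20 mm across, 110 mm long) under the plate's free edge, 200 mm from the hinge axis; its underside comes to lie on the stack.
- knob_grip (a point): Middle of the orange bar of the slip-clutch knob: 70 mm long (x), 28 mm thick (y: grip across it), 42 mm high; the point is 18 mm below its top, 24 mm above its lower edge. z: turning axis, outward, square to the plate: it leans 25 degrees from vertical once the plate is down. Below the bar, a black disc 48 mm across, 8 mm thick, then the collar. White marks on bar (+x end) and collar start in line.
- spindle (a joint): Turn of the clamp screw and its dark collar (68 mm across, 12 mm thick, under the knob), rad; grows when turned clockwise as seen looking at the knob's top. At 2.0 the clamp is tight and the collar stops. It turns easily (0.03 N m) and stays where it is left; it starts slack, between 0.4 and 1.2.
- clutch (a joint): Slip of the orange knob past the collar, in rad, clockwise positive; 0 at the start. The knob carries the collar with it until the clamp is tight; then the clutch slips at 0.12 N m, with a constant drag, and this value grows. One click is 0.17 rad (10 degrees): two clicks are 0.35.
- cup_center (a point): Middle of a bystander: white mixing cup, 60 mm across, 65 mm tall. Leave it.
- tape_center (a point): Middle of a bystander: yellow masking-tape ring, 90 mm across, 36 mm tall. Leave it.
- tin_center (a point): Middle of a bystander: aluminium paint tin with a white label, 104 mm across, 125 mm tall. Leave it.
- panel_center (a point): Middle of a bystander: spare glass panel in an aluminium frame lying flat, 180 x 214 x 12 mm. Leave it.
- gun_center (a point): Middle of a bystander: metal spray gun lying on its side, about 150 x 200 x 52 mm. Leave it.
- brush_center (a point): Middle of a bystander: paint brush, 190 mm long. Leave it.
Things that resemble listed ones, but are neither listed nor needed, are in the scene too. What is shaped like the part that bears yellow_block_center but red or turquoise is not meant.

How it is judged (in metres and radians):
On the way, in this order (a step that is already met when the one before it is completed fails the run):
1. the yellow block stands on the grey one and is let go, the plate still raised (horizontal distance between yellow_block_center and pedestal_top below 0.018 m and z of yellow_block_center in the frame of pedestal_top between 0.0595 and 0.0655 m and angle between yellow_block_center's own z axis and vertical below 0.05 rad and horizontal distance between grey_block_center and pedestal_top below 0.015 m and contact force between the fingers and yellow_block below 0.1 N and value of joint plate above 0.7 rad), for 0.2 s.
2. the plate rests on the stack at 25 degrees (horizontal distance between yellow_block_center and pedestal_top below 0.018 m and z of yellow_block_center in the frame of pedestal_top between 0.0595 and 0.0655 m and angle between yellow_block_center's own z axis and vertical below 0.05 rad and horizontal distance between grey_block_center and pedestal_top below 0.015 m and value of joint plate between 0.405 and 0.472 rad and velocity of joint plate between -0.05 and 0.05 rad/s), for 0.2 s.
3. the clamp is tight and the clutch has slipped two clicks, the plate still on the stack (value of joint spindle above 1.93 rad and value of joint clutch above 0.35 rad and value of joint plate between 0.405 and 0.472 rad), for 0.1 s.
At the end, for the whole second after the job is handed in: The yellow block stands upright on the grey block, both on the pedestal (yellow within 18 mm, grey within 15 mm of its middle), the plate rests on it at 0.439 rad (0.405 to 0.472), the clamp screw is tight (above 1.93 rad) and the clutch has slipped by at least 0.35 rad; everything is at rest (all of step 3 and horizontal distance between yellow_block_center and pedestal_top below 0.018 m and z of yellow_block_center in the frame of pedestal_top between 0.0595 and 0.0655 m and angle between yellow_block_center's own z axis and vertical below 0.05 rad and horizontal distance between grey_block_center and pedestal_top below 0.015 m and velocity of joint plate between -0.05 and 0.05 rad/s and linear speed of yellow_block below 0.02 m/s); the robot touches nothing.
It fails at once if the blue or red block was moved by more than 30 mm (distance of any of blue_block_center, red_block_center from where it was at the start of the episode above 0.03 m).
It fails at once if a bystander was moved by more than 30 mm (distance of any of cup_center, tape_center, tin_center, panel_center, gun_center, brush_center from where it was at the start of the episode above 0.03 m).
It fails at once if the plate was slammed down (faster than 2.5 rad/s) (velocity of joint plate below -2.5 rad/s).
It also fails if it takes over 64 s, if anything falls off the work surface, if the arm or the gripper's body presses on something with over 40 N, if the wrist force passes 120 N, or if a joint passes its speed limit or range.

### The arm

A 6-joint arm with a two-finger parallel gripper is mounted at the origin on the work surface. World frame = base frame: x ahead of the robot, y to its left, z up, the work surface at z = 0. Lengths are in m, angles in degrees, forces in N, time in s.
With the tool pointing down it reaches from about 0.375 to 0.9 m from the base axis. Payload 3.1 kg.
Tool frame: the origin (TCP) lies at the very end of the fingers, on their centre line; the grasp point (between the pads) lies 19 mm behind it; z points along the fingers, y is the direction in which the jaws open and shut (so a half turn about z gives the same grasp; the last joint's range is limited). The gripper opens to 87 mm and grips with 3 to 60 N. Pads are 19 mm wide; open, the fingers measure 117 mm over their backs; the gripper's body (75 mm by 190 mm) begins 51 mm behind the grasp point.
Start: joints at [-80.472, 30.224, 82.088, -0, 67.689, -10.227], TCP at [0.211, -0.588, 0.223] pointing down, gripper open.
Joint ranges: [-176.69, 176.69], [-43.24, 126.21], [12.49, 139.97], [-82, 262], [0, 151.66], [-163.58, 163.58]. Speed limits (degrees/s): [159.86, 159.86, 180, 180, 180, 180].

### API

Orientations are given as a 3x3 rotation matrix whose columns are the frame's x, y, z axes.
In Python, from rig import read_state, capture, hand_in gives the robot as it stands. The module is installed in compiled form; this text tells all that it offers.
- The arm moves only by the tool send_rows, never from a script. Its argument "moves" is one flat list of numbers, 7 for each row, row after row: the turn, a rotation vector about the world's x, y, z in degrees, then the shift along the world's x, y, z in cm, then the gripper's target within -1 to 1 (fully open at 1, half-way at 0, shut at -1). In form: [rx, ry, rz, tx, ty, tz, hand, rx, ry, rz, tx, ty, tz, hand, ...]. A call has 1 to 20 rows; each row shifts and turns the commanded pose from where the row before left it; what a row does not reach is not made up. A row lasts 1/10 s, in which the tool goes at most 50 mm and 8.59 degrees, less where a joint would pass 70% of its speed; a pose out of reach is approached as far as the arm can. A call with a gripper value outside its range is refused whole. The fingers move at their own pace and stop on an object; the grip force is fixed at half the most. Time passes only in rows, so rows that do not move let the fingers close. It gives the time, the measured TCP pose, the force and the opening at its end, in the units of the state.
- read_state(): the state, without advancing time (a new reading comes with each control period).
- capture(name): name is "side" or "top"; returns a dict with "pixels" (384x512x3 uint8, red, green, blue), "vertical_fov" (degrees; the focal length in pixels is half the picture's height over the tangent of half this angle, whatever the lens; pixels are square), "cx", "cy" (the principal point, pixels), "rvec" (rotation vector, rad) and "tvec" (3), from world to camera coordinates, as OpenCV has them. Camera axes: x right, y down, z forward; pixel columns grow to the right and rows downward; lengths in m; the calibration is good to about 2 mm. A picture is of the moment at which its call begins. There is no depth.
- hand_in(): hands the job in, once; it reports no verdict.
The state is a dict: "time_s": time; "joint_positions": joint angles; "qvel": joint speeds; "tau": joint torques, N m; "position": TCP position; "tcp_rot": TCP orientation; "force": force on the tool from outside, world axes, zero at the start; "moment": the same for the moment, N m; "opening": opening from 0.0 (shut) to 1.0 (fully open).
Only numpy, scipy, OpenCV 4.12 (cv2) and the standard library are available. Lean on these libraries where they do the work, as an engineer would, in place of code of your own. Each camera call takes 0.05 s, during which the arm holds its last target.

## Working session

There is one attempt and no reset: what is moved stays moved. The work goes in short steps, Python scripts to look and compute and a tool call to move; the robot and the scene stay as the last step left them, time stands still between calls to the robot, and variables do not carry over. Pictures are saved under pics/ and viewed, and the job is handed in when it is done.

Besides the shell and the picture viewer there is one more tool, called after "Emit:" in YAML: its name, and indented under it one key for each argument. send_rows: Moves the arm, as the interface text tells. Its arguments: {"type":"object","properties":{"moves":{"type":"array","items":{"type":"number"}}},"required":["moves"]}

```bash
mkdir -p pics; cat > h.py <<'E'
import numpy as np, cv2
from rig import read_state, capture
def cam(name,save=None):
    c=capture(name); p=c["pixels"]; H=p.shape[0]
    f=H/2/np.tan(np.radians(c["vertical_fov"])/2)
    c["K"]=np.array([[f,0,c["cx"]],[0,f,c["cy"]],[0,0,1.]])
    c["R"]=cv2.Rodrigues(np.array(c["rvec"],float))[0]; c["t"]=np.array(c["tvec"],float)
    c["pos"]=-c["R"].T@c["t"]
    if save: cv2.imwrite(save,cv2.cvtColor(p,cv2.COLOR_RGB2BGR))
    return c
def ray(c,u,v):
    d=c["R"].T@np.linalg.inv(c["K"])@np.array([u,v,1.]); return c["pos"],d/np.linalg.norm(d)
def onz(c,u,v,z):
    o,d=ray(c,u,v); return o+d*(z-o[2])/d[2]
def proj(c,P):
    q=c["R"]@np.array(P,float)+c["t"]; q=c["K"]@q; return q[:2]/q[2]
def tri(c1,p1,c2,p2):
    o1,d1=ray(c1,*p1); o2,d2=ray(c2,*p2)
    A=np.stack([d1,-d2],1); s=np.linalg.lstsq(A,o2-o1,rcond=None)[0]
    a=o1+s[0]*d1;b=o2+s[1]*d2
    return (a+b)/2,np.linalg.norm(a-b)
E
python3 - <<'E'
from h import *
for n in("side","top"):
    c=cam(n,f"pics/{n}0.png"); print(n,c["pos"],c["K"][0,0],c["cx"],c["cy"],c["R"][2]); print({k:v for k,v in c.items() if k not in("pixels","K","R","t","pos")})
    np.save(n+"0.npy",c,allow_pickle=True)
print(read_state())
E
```

```text
side [0.04435453 0.96513991 0.90984943] 452.4941065622187 257.00642676123573 185.25342554286874 [ 0.33522039 -0.74805061 -0.57275438]
{'vertical_fov': 45.984473566883885, 'cx': 257.00642676123573, 'cy': 185.25342554286874, 'rvec': array([ 0.50768191, -2.56622654,  1.32878515]), 'tvec': array([0.44267852, 0.2383001 , 1.2282252 ])}
top [ 0.4066843  -0.03311075  1.17766137] 357.0375648552607 252.98938863615584 188.06813670169456 [ 0.11305621 -0.01790023 -0.99342734]
{'vertical_fov': 56.53904261955196, 'cx': 252.98938863615584, 'cy': 188.06813670169456, 'rvec': array([ 2.20508122, -2.13918488,  0.14426913]), 'tvec': array([-0.07004114,  0.5353069 ,  1.12335012])}
{'time_s': 0.1, 'joint_positions': array([-8.04729036e+01,  3.02749736e+01,  8.21484430e+01,  1.76628130e-04,
        6.76906659e+01, -1.02285992e+01]), 'qvel': array([-0.01912071, -0.13200821, -0.08990432,  0.01202628, -0.13849927,
       -0.00441835]), 'tau': array([ 1.11946060e-04, -4.40983737e+01, -1.77150804e+01,  6.34016376e-02,
        5.34092565e-02, -4.16625642e-05]), 'position': array([ 0.21116049, -0.58754641,  0.22165854]), 'tcp_rot': array([[ 9.41142874e-01,  3.38008851e-01, -3.26744610e-04],
       [ 3.38008821e-01, -9.41140892e-01,  1.96412336e-03],
       [ 3.56378366e-04, -1.95896326e-03, -9.99998018e-01]]), 'force': array([-0.52760894,  0.36530266,  0.08141987]), 'moment': array([ 0.00195307, -0.00321412, -0.0238258 ]), 'opening': 1.0008441432171937}
```

View pics/side0.png

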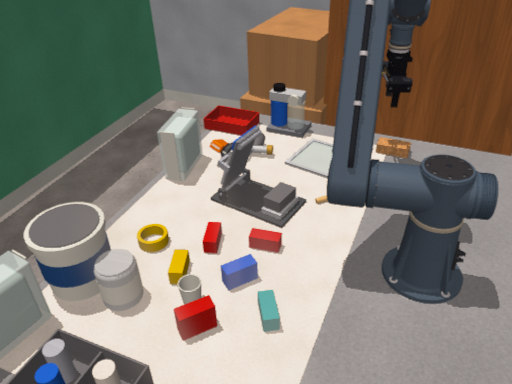

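View pics/top0.png

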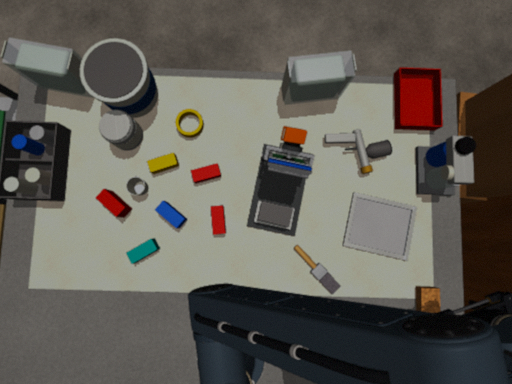

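The top view shows the easel at about (280,190) px, with the grey block at (274,213). The yellow block is at (162,163), beside the tape ring at (189,123) and the cup at (137,186). I'll zoom in on these areas next.

```bash
python3 - <<'E'
from h import *
t=np.load("top0.npy",allow_pickle=True).item(); s=np.load("side0.npy",allow_pickle=True).item()
def crop(c,x0,y0,x1,y1,k,n):
    p=cv2.cvtColor(c["pixels"],cv2.COLOR_RGB2BGR)[y0:y1,x0:x1]
    cv2.imwrite(n,cv2.resize(p,None,fx=k,fy=k,interpolation=cv2.INTER_CUBIC))
crop(t,230,115,330,245,6 if 0 else 4.6,"pics/t_easel.png")
crop(s,200,110,315,225,5,"pics/s_easel.png")
crop(t,90,100,240,275,3.4,"pics/t_blocks.png")
# yellow
for n,c in(("top",t),("side",s)):
    hsv=cv2.cvtColor(c["pixels"],cv2.COLOR_RGB2HSV)
    for nm,lo,hi in(("yellow",(20,130,60),(35,255,255)),("red",(0,150,80),(6,255,255)),("blue",(105,130,60),(130,255,255)),("orange",(6,170,100),(16,255,255))):
        m=cv2.inRange(hsv,lo,hi)
        N,_,st,ce=cv2.connectedComponentsWithStats(m)
        for i in range(1,N):
            if st[i,4]>30: print(n,nm,st[i],ce[i].round(1))
E
```

```text
top yellow [176 109  27  28 275] [188.8 122.3]
top yellow [147 153  31  20 358] [162.  162.2]
top yellow [362 166  10   7  33] [366.9 168.8]
top red [ 399   67   44   60 1814] [417.2  99.5]
top red [191 164  30  18 339] [205.4 172.4]
top red [ 96 189  29  28 380] [110.2 202.2]
top red [211 206  15  29 351] [217.7 219.5]
top blue [ 11 134  16  15 191] [ 18.8 141.1]
top blue [268 158  43  13 179] [289.1 164. ]
top blue [156 201  29  27 385] [169.9 213.8]
top orange [460  93  16  23 126] [464. 100.]
top orange [282 127  25  17 304] [294.4 135.1]
top orange [421 288  18  18 256] [428.9 295.2]
side yellow [137 224  32  28 622] [152.6 237.3]
side yellow [168 250  21  34 517] [178.2 265.3]
side red [ 204  106   55   29 1141] [230.6 119.5]
side red [203 222  18  31 411] [211.3 237. ]
side red [249 228  32  23 341] [265. 236.]
side red [ 174  296   43   41 1111] [197.2 315.3]
side blue [271 101  16  26 360] [278.7 113.1]
side blue [221 255  35  19 304] [238.7 264. ]
side blue [ 37 261  46  26 692] [ 61.3 275.3]
side blue [ 34 363  31  21 491] [ 48.2 374.4]
side orange [ 324    0   24  125 1612] [334.   56.5]
side orange [  376     0   136   155 12908] [454.6  80.4]
side orange [480   0  11  43 181] [484.   21.9]
side orange [385  26   6  34  55] [387.1  41.5]
side orange [210 140  18  12 112] [218.7 144.4]
```

View pics/t_easel.png

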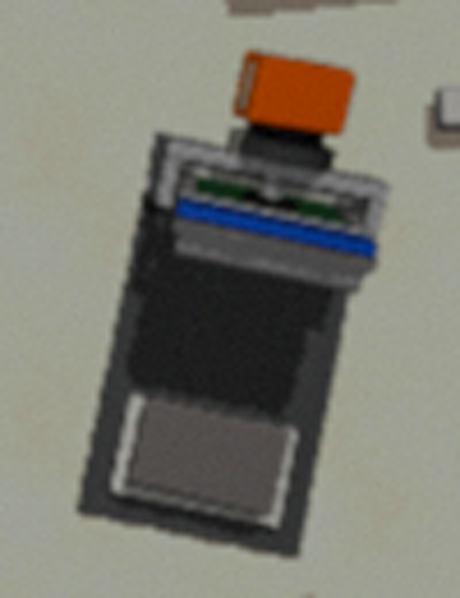

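View pics/s_easel.png

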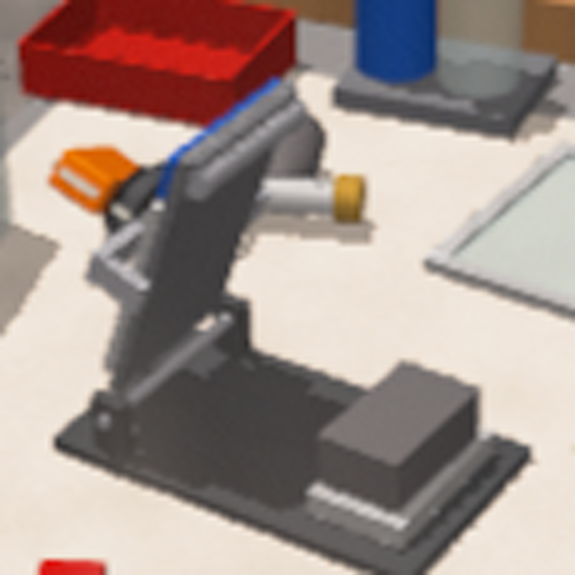

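View pics/t_blocks.png

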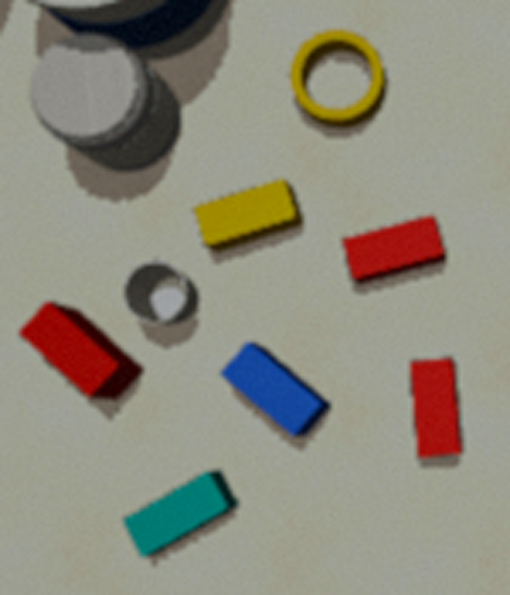

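```bash
python3 - <<'E'
from h import *
t=np.load("top0.npy",allow_pickle=True).item(); s=np.load("side0.npy",allow_pickle=True).item()
def up(c): return cv2.resize(c["pixels"],None,fx=4,fy=4,interpolation=cv2.INTER_CUBIC)
def rect(c,mask,z,near,lab):
    cs,_=cv2.findContours(mask,cv2.RETR_EXTERNAL,cv2.CHAIN_APPROX_NONE)
    best=None
    for k in cs:
        if cv2.contourArea(k)<800: continue
        r=cv2.minAreaRect(k); ctr=(np.array(r[0])+.5)/4-.5
        if np.linalg.norm(ctr-near)<12 and (best is None or cv2.contourArea(k)>best[0]): best=(cv2.contourArea(k),k)
    k=best[1][:,0,:].astype(float)
    P=np.array([onz(c,(u+.5)/4-.5,(v+.5)/4-.5,z)[:2] for u,v in k])
    r=cv2.minAreaRect((P*1000).astype(np.float32)); 
    b=cv2.boxPoints(r); e=b[1]-b[0]; g=b[2]-b[1]; l=e if np.linalg.norm(e)>np.linalg.norm(g) else g
    M=cv2.moments((P*1000).astype(np.float32).reshape(-1,1,2))
    print(lab,"ctr",np.round(r[0],1),"size",np.round(r[1],1),"long dir deg",np.degrees(np.arctan2(l[1],l[0])).round(1),"centroid",round(M["m10"]/M["m00"],1),round(M["m01"]/M["m00"],1))
    return b
U=up(t); hsv=cv2.cvtColor(U,cv2.COLOR_RGB2HSV)
print([list(hsv[int(163*4),int(x*4)]) for x in (150,156,162,170,176)], [list(hsv[y*4,274*4]) for y in range(195,235,4)])
print("yellow column", [list(hsv[y*4,163*4]) for y in range(150,178,2)])
for v in (90,130,150,170):
    m=cv2.inRange(hsv,(20,130,v),(35,255,255)); 
    try: rect(t,m,.045,(162,162),f"yellow v{v}")
    except Exception as e: print(v,"none")
U=up(s); hs=cv2.cvtColor(U,cv2.COLOR_RGB2HSV)
print("side yellow",[list(hs[y*4,180*4]) for y in range(248,286,2)])
for n,z,nr,lo,hi in (("blue",.06,(170,213),(105,130,100),(130,255,255)),("red",.075,(110,202),(0,150,110),(6,255,255)),):
    rect(t,cv2.inRange(hsv,lo,hi),z,nr,n)
E
```

```text
[[np.uint8(26), np.uint8(255), np.uint8(160)], [np.uint8(26), np.uint8(255), np.uint8(159)], [np.uint8(26), np.uint8(255), np.uint8(159)], [np.uint8(26), np.uint8(255), np.uint8(161)], [np.uint8(25), np.uint8(255), np.uint8(139)]] [[np.uint8(0), np.uint8(0), np.uint8(31)], [np.uint8(60), np.uint8(9), np.uint8(29)], [np.uint8(30), np.uint8(5), np.uint8(55)], [np.uint8(10), np.uint8(18), np.uint8(84)], [np.uint8(0), np.uint8(18), np.uint8(85)], [np.uint8(15), np.uint8(25), np.uint8(82)], [np.uint8(12), np.uint8(15), np.uint8(83)], [np.uint8(12), np.uint8(17), np.uint8(73)], [np.uint8(0), np.uint8(0), np.uint8(33)], [np.uint8(15), np.uint8(18), np.uint8(58)]]
yellow column [[np.uint8(39), np.uint8(21), np.uint8(161)], [np.uint8(35), np.uint8(21), np.uint8(160)], [np.uint8(45), np.uint8(13), np.uint8(158)], [np.uint8(27), np.uint8(185), np.uint8(156)], [np.uint8(26), np.uint8(255), np.uint8(160)], [np.uint8(26), np.uint8(255), np.uint8(162)], [np.uint8(26), np.uint8(255), np.uint8(159)], [np.uint8(26), np.uint8(255), np.uint8(161)], [np.uint8(26), np.uint8(255), np.uint8(161)], [np.uint8
[... 824 characters left out ...]
int8(24), np.uint8(255), np.uint8(231)], [np.uint8(24), np.uint8(255), np.uint8(232)], [np.uint8(24), np.uint8(255), np.uint8(232)], [np.uint8(24), np.uint8(255), np.uint8(232)], [np.uint8(24), np.uint8(255), np.uint8(232)], [np.uint8(24), np.uint8(255), np.uint8(233)], [np.uint8(23), np.uint8(253), np.uint8(155)], [np.uint8(23), np.uint8(255), np.uint8(146)], [np.uint8(21), np.uint8(103), np.uint8(183)], [np.uint8(21), np.uint8(43), np.uint8(179)], [np.uint8(15), np.uint8(24), np.uint8(130)], [np.uint8(20), np.uint8(28), np.uint8(109)]]
blue ctr [445.  204.4] size [88.7 39.6] long dir deg 51.7 centroid 445.0 204.3
red ctr [474.8 385.3] size [87.7 39.3] long dir deg 50.1 centroid 474.6 385.0
```

```bash
python3 - <<'E'
from h import *
t=np.load("top0.npy",allow_pickle=True).item(); s=np.load("side0.npy",allow_pickle=True).item()
def pts(c,lo,hi,box,z,lab,show=None):
    U=cv2.resize(c["pixels"],None,fx=4,fy=4,interpolation=cv2.INTER_CUBIC)
    hsv=cv2.cvtColor(U,cv2.COLOR_RGB2HSV); m=cv2.inRange(hsv,lo,hi)
    x0,y0,x1,y1=[4*b for b in box]; mm=np.zeros_like(m); mm[y0:y1,x0:x1]=m[y0:y1,x0:x1]
    mm=cv2.morphologyEx(mm,cv2.MORPH_OPEN,np.ones((7,7)))
    cs,_=cv2.findContours(mm,cv2.RETR_EXTERNAL,cv2.CHAIN_APPROX_NONE)
    k=max(cs,key=cv2.contourArea)[:,0,:].astype(float)
    if show: cv2.imwrite(show,mm[y0-40:y1+40,x0-40:x1+40])
    P=np.array([onz(c,(u+.5)/4-.5,(v+.5)/4-.5,z)[:2] for u,v in k])
    r=cv2.minAreaRect((P*1000).astype(np.float32)); b=cv2.boxPoints(r); e=b[1]-b[0]; g=b[2]-b[1]; l=e if np.linalg.norm(e)>np.linalg.norm(g) else g
    print(lab,"ctr",np.round(r[0],1),"size",np.round(r[1],1),"long dir",np.degrees(np.arctan2(l[1],l[0])).round(2))
pts(t,(0,0,70),(179,45,92),(252,198,298,232),.07,"grey top","pics/m1.png")
for thr in (95,80,110): pts(t,(0,0,0),(179,255,thr),(244,140,320,240),.012,f"base dark {thr}","pics/m2.png")
pts(s,(22,120,190),(27,255,255),(165,246,192,290),.045,"yellow side","pics/m3.png")
H=cv2.cvtColor(s["pixels"],cv2.COLOR_RGB2HSV)
print([list(map(int,H[y,180])) for y in range(248,286,3)],[list(map(int,H[y,275])) for y in range(180,215,3)])
E
python3 -c "
import cv2,numpy as np
a=[cv2.imread(f'pics/m{i}.png',0) for i in (1,2,3)]
h=max(x.shape[0] for x in a)
o=np.hstack([np.pad(x,((0,h-x.shape[0]),(0,8)),constant_values=128) for x in a]);print(o.shape)
cv2.imwrite('pics/mm.png',cv2.resize(o,None,fx=.8,fy=.8))"
```

```text
grey top ctr [ 452.4 -121.5] size [99.8 67.6] long dir 79.34
base dark 95 ctr [ 550.  -147.4] size [173.7 306.1] long dir -10.08
base dark 80 ctr [ 518.3 -140.4] size [170.2 239.3] long dir -10.28
base dark 110 ctr [ 549.8 -147.5] size [175.3 307.7] long dir -10.12
yellow side ctr [611.3 240.7] size [39.1 89. ] long dir -70.2
[[18, 32, 233], [24, 255, 231], [24, 255, 231], [24, 255, 231], [24, 255, 231], [24, 255, 231], [24, 255, 232], [24, 255, 232], [24, 255, 225], [23, 255, 147], [20, 55, 208], [16, 29, 116], [18, 30, 111]] [[15, 26, 239], [16, 25, 239], [12, 33, 195], [0, 15, 123], [4, 15, 123], [0, 14, 124], [4, 16, 124], [0, 14, 113], [0, 22, 81], [6, 16, 80], [5, 17, 89], [0, 7, 196]]
(480, 860)
```

View pics/mm.png

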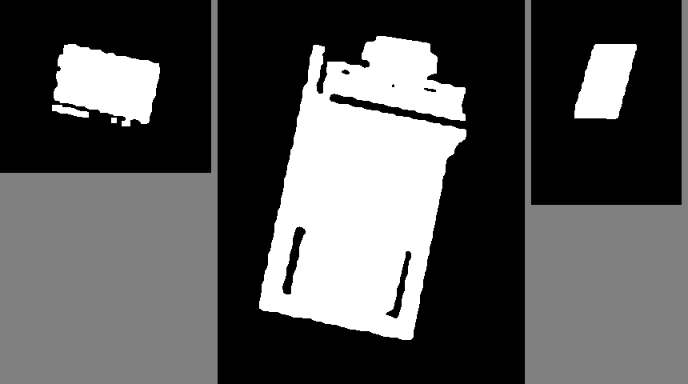

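```bash
python3 - <<'E'
from h import *
t=np.load("top0.npy",allow_pickle=True).item(); s=np.load("side0.npy",allow_pickle=True).item()
U=cv2.resize(t["pixels"],None,fx=4,fy=4,interpolation=cv2.INTER_CUBIC)
m=(cv2.cvtColor(U,cv2.COLOR_RGB2GRAY)<95).astype(np.uint8)*255
def line(P):
    vx,vy,x,y=cv2.fitLine((P*1000).astype(np.float32),cv2.DIST_HUBER,0,.01,.01).ravel(); return np.array([x,y]),np.array([vx,vy])
# left edge rows 165..220 : scan from x=240 right
L=[];R=[]
for v in range(165*4,220*4,3):
    r=m[v]; u=next(u for u in range(240*4,300*4) if r[u] and r[u+8]); L.append(onz(t,(u+.0)/4-.5,(v+.5)/4-.5,.012)[:2])
for v in range(190*4,228*4,3):
    r=m[v]; u=next(u for u in range(325*4,260*4,-1) if r[u] and r[u-8]); R.append(onz(t,(u+1)/4-.5,(v+.5)/4-.5,.012)[:2])
B=[]
for u in range(252*4,292*4,3):
    v=next(v for v in range(242*4,200*4,-1) if m[v,u] and m[v-8,u]); B.append(onz(t,(u+.5)/4-.5,(v+1)/4-.5,.012)[:2])
res=[line(np.array(a)) for a in(L,R,B)]
for p,d in res: print(p,np.degrees(np.arctan2(d[1],d[0])))
a=np.radians(-10.2)
for a in np.radians([-10.0,-10.3,-10.6]):
    X=np.array([-np.cos(a),-np.sin(a)]);Y=np.array([-X[1],X[0]])
    l,r=[np.mean(1000*np.array(q)@Y) for q in(L,R)]; b=np.mean(1000*np.array(B)@X)
    print("width",l-r,"ped",(b-53)*X+(l+r)/2*Y,"hinge",(b-234)*X+(l+r)/2*Y)
# side: grey top
V=cv2.resize(s["pixels"],None,fx=4,fy=4,interpolation=cv2.INTER_CUBIC); g=cv2.cvtColor(V,cv2.COLOR_RGB2GRAY)
mm=cv2.inRange(g,100,135); q=np.zeros_like(mm); q[180*4:206*4,260*4:300*4]=mm[180*4:206*4,260*4:300*4]
q=cv2.morphologyEx(q,cv2.MORPH_OPEN,np.ones((11,11)))
k=max(cv2.findContours(q,cv2.RETR_EXTERNAL,cv2.CHAIN_APPROX_NONE)[0],key=cv2.contourArea)[:,0,:]
P=np.array([onz(s,(u+.5)/4-.5,(v+.5)/4-.5,.07)[:2] for u,v in k])*1000
r=cv2.minAreaRect(P.astype(np.float32)); b=cv2.boxPoints(r);print("grey side",r,b)
cv2.imwrite("pics/m4.png",q[170*4:215*4,250*4:310*4])
E
```

```text
[526.3845  -55.86977] -10.3046
[ 477.40726 -208.02914] -10.213716
[ 400.97208 -115.33893] 79.69189
width -158.3541794007663 ped [ 453.37577783 -123.39251694] hinge [ 631.62598113 -154.8228371 ]
width -158.46795529006894 ped [ 453.44412377 -123.14201975] hinge [ 631.52731564 -155.50522069]
width -158.57738670032774 ped [ 453.51651734 -122.89251928] hinge [ 631.42781554 -156.18771374]
grey side ((456.2664794921875, -123.75820922851562), (98.77157592773438, 59.574520111083984), 78.31417083740234) [[ 417.09378  -166.08711 ]
 [ 475.4335   -178.15364 ]
 [ 495.43918   -81.429306]
 [ 437.09946   -69.36278 ]]
```

View pics/m4.png

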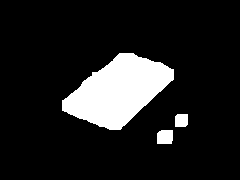

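```bash
cat >> h.py <<'E'
A=np.radians(-10.3); EX=np.array([-np.cos(A),-np.sin(A),0]); EY=np.array([-EX[1],EX[0],0]); HN=np.array([.6315,-.1555,.04]); PED=np.array([.4535,-.123,.03])
def toE(P): d=np.array(P)-HN; return np.array([d@EX,d@EY,d[2]])*1000
def fromE(x,y,z): return HN+(x*EX+y*EY)/1000+np.array([0,0,z/1000])
E
python3 - <<'E'
from h import *
t=np.load("top0.npy",allow_pickle=True).item(); s=np.load("side0.npy",allow_pickle=True).item()
P,e=tri(t,(294.4,135.1),s,(218.7,144.4)); print("bar",P,e,toE(P))
# rail blue in side
for n,c,box in(("t",t,(262,150,318,180)),("s",s,(230,120,265,165))):
    hsv=cv2.cvtColor(cv2.resize(c["pixels"],None,fx=4,fy=4,interpolation=cv2.INTER_CUBIC),cv2.COLOR_RGB2HSV)
    m=cv2.inRange(hsv,(105,130,60),(130,255,255)); q=np.zeros_like(m); x0,y0,x1,y1=[4*b for b in box]; q[y0:y1,x0:x1]=m[y0:y1,x0:x1]
    k=max(cv2.findContours(q,cv2.RETR_EXTERNAL,cv2.CHAIN_APPROX_NONE)[0],key=cv2.contourArea)
    b=cv2.boxPoints(cv2.minAreaRect(k))/4; print(n,b.round(1).tolist())
# predictions for theta
for th in np.radians([65,70,75,80]):
    u=np.array([np.cos(th),np.sin(th)]); n=np.array([-np.sin(th),np.cos(th)])
    q=193*u+22*n; r=200*u; e1=u*215
    for y in(-59,0,59): print(round(np.degrees(th)),y,"rail",proj(t,fromE(q[0],y,q[1])).round(1),proj(s,fromE(q[0],y,q[1])).round(1),"roller",proj(t,fromE(r[0],y*55/59,r[1])).round(1),proj(s,fromE(r[0],y*55/59,r[1])).round(1))
print(proj(t,PED),proj(s,PED),proj(s,HN))
import itertools
I=cv2.cvtColor(s["pixels"],cv2.COLOR_RGB2BGR)[120:180,200:270]; J=cv2.cvtColor(t["pixels"],cv2.COLOR_RGB2BGR)[120:180,260:330]
cv2.imwrite("pics/z1.png",cv2.resize(np.hstack([I,J]),None,fx=5.6,fy=8,interpolation=cv2.INTER_CUBIC) if 0 else cv2.resize(np.hstack([I,J]),None,fx=5.7,fy=5.7,interpolation=cv2.INTER_CUBIC))
E
```

```text
bar [ 0.68081089 -0.16518391  0.17434822] 0.005214547938310433 [-50.24774839   0.7109618  134.34821884]
t [[267.70001220703125, 161.89999389648438], [268.6000061035156, 157.6999969482422], [311.79998779296875, 166.8000030517578], [310.8999938964844, 171.0]]
s [[230.1999969482422, 148.3000030517578], [235.6999969482422, 137.8000030517578], [238.10000610351562, 139.10000610351562], [232.60000610351562, 149.60000610351562]]
65 -59 rail [267.  164.2] [235.9 148.1] roller [266.7 172.9] [242.9 150.4]
65 0 rail [288.3 168.8] [247.  139.9] roller [286.5 177.1] [253.2 142.6]
65 59 rail [309.6 173.3] [257.5 132. ] roller [306.4 181.3] [262.9 135.2]
70 -59 rail [268.4 158.1] [231.4 145.4] roller [268.  166.7] [238.4 147.1]
70 0 rail [289.7 162.7] [242.6 137.2] roller [288. 171.] [248.7 139.4]
70 59 rail [311.1 167.2] [253.2 129.5] roller [307.9 175.2] [258.5 132. ]
75 -59 rail [269.7 151.9] [226.9 143. ] roller [269.4 160.4] [233.8 144.1]
75 0 rail [291.1 156.5] [238.2 135. ] roller [289.4 164.7] [244.2 136.5]
75 59 rail [312.4 161. ] [248.8 127.3] roller [309.4 168.9] [254.1 129.3]
80 -59 rail [271.  145.8] [222.4 141.1] roller [270.8 154. ] [229.2 141.6]
80 0 rail [292.4 150.4] [233.8 133.1] roller [290.8 158.3] [239.7 134.1]
80 59 rail [313.7 154.9] [244.5 125.6] roller [310.9 162.6] [249.6 126.9]
[273.75906    214.64752792] [279.80709724 202.18318006] [234.04530313 182.942848  ]
```

View pics/z1.png

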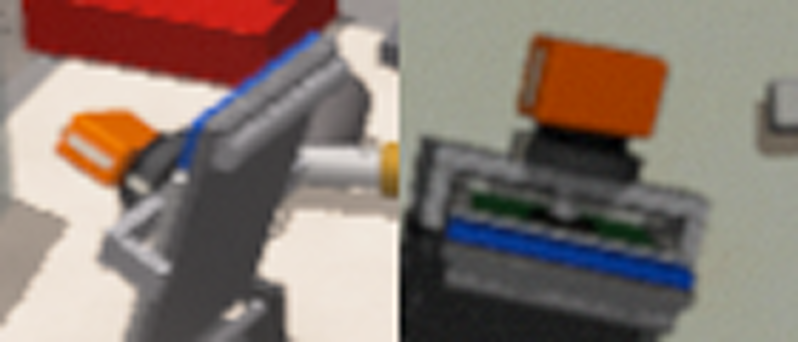

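Both views put the plate at about 69–70°. The rail is at (289.7,164) px in the top view, and the orange bar triangulates to 134 mm above the hinge axis on the upper face. The gripper body's width matters when placing next to the plate, so I'll look at the gripper before moving.

```bash
python3 - <<'E'
from h import *
s=np.load("side0.npy",allow_pickle=True).item()
I=cv2.cvtColor(s["pixels"],cv2.COLOR_RGB2BGR)[0:120,330:450]
cv2.imwrite("pics/g.png",cv2.resize(I,None,fx=4.8,fy=4.8,interpolation=cv2.INTER_CUBIC))
st=read_state(); T=np.array(st["position"]);R=np.array(st["tcp_rot"])
print("tcp",proj(s,T)-[330,0])
for nm,d in(("y+95 back70",R@[0,.095,-.07]),("y-95",R@[0,-.095,-.07]),("x+95",R@[.095,0,-.07]),("x-95",R@[-.095,0,-.07]),("up 260",R@[0,0,-.26]),("up70",R@[0,0,-.07])): print(nm,(proj(s,T+d)-[330,0])*4.8)
E
```

```text
tcp [ 60.01798304 100.69452879]
y+95 back70 [278.56209998 345.4954611 ]
y-95 [327.75682714 446.78641448]
x+95 [168.95818662 393.73798465]
x-95 [435.93452819 393.53183725]
up 260 [343.3697533  125.45546016]
up70 [301.9425319  393.63529998]
```

View pics/g.png

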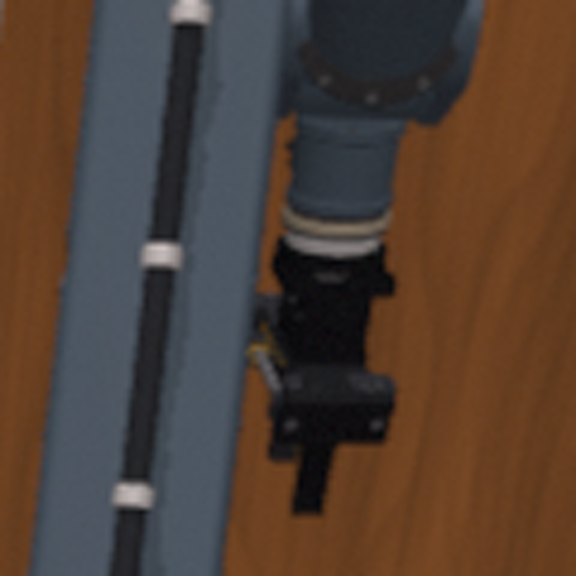

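Emit:
send_rows:
  moves: [0, 0, 4.5, 2, 4.14, 0.8, 1, 0, 0, 4.5, 2, 4.14, 0.8, 1, 0, 0, 4.5, 2, 4.14, 0.8, 1, 0, 0, 4.5, 2, 4.14, 0.8, 1, 0, 0, 4.5, 2, 4.14, 0.8, 1, 0, 0, 4.5, 2, 4.14, 0.8, 1, 0, 0, 4.5, 2, 4.14, 0.8, 1, 0, 0, 4.5, 2, 4.14, 0.8, 1, 0, 0, 4.5, 2, 4.14, 0.8, 1, 0, 0, 4.5, 2, 4.14, 0.8, 1, 0, 0, 4.5, 2, 4.14, 0, 1, 0, 0, 4.5, 2, 4.14, 0, 1, 0, 0, 4.5, 2, 4.14, 0, 1, 0, 0, 4.5, 2, 4.14, 0, 1, 0, 0, 4.5, 2, 4.14, -1, 1, 0, 0, 4.5, 2, 4.14, -2, 1, 0, 0, 4.5, 2, 4.14, -2, 1, 0, 0, 4.5, 2, 4.14, -2, 1, 0, 0, 4.5, 2, 4.14, -2, 1, 0, 0, 4.5, 2, 4.14, -2, 1]

```text
time_s: 2.1
position: [0.6112, 0.241, 0.1914]
tcp_rot: [[-0.341, 0.94, -0.001], [0.94, 0.341, -0.0], [-0.0, -0.001, -1.0]]
force: [-0.6, -0.0, 0.9]
opening: 0.999
```

```bash
python3 - <<'E'
from h import *
st=read_state(); print(st["time_s"],st["position"].round(4),st["tcp_rot"].round(3).tolist(),st["joint_positions"].round(1),st["force"].round(2))
s=cam("side","pics/s1.png"); t=cam("top","pics/t1.png"); np.save("top1.npy",t,allow_pickle=True); np.save("side1.npy",s,allow_pickle=True)
E
```

```text
2.1 [0.6112 0.241  0.1914] [[-0.341, 0.94, -0.001], [0.94, 0.341, -0.0], [-0.0, -0.001, -1.0]] [11.8 34.7 78.9 -0.  66.5 -8.2] [-0.65 -0.03  0.91]
```

View pics/s1.png

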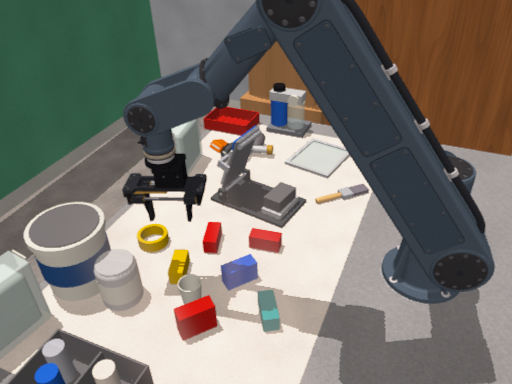

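View pics/t1.png

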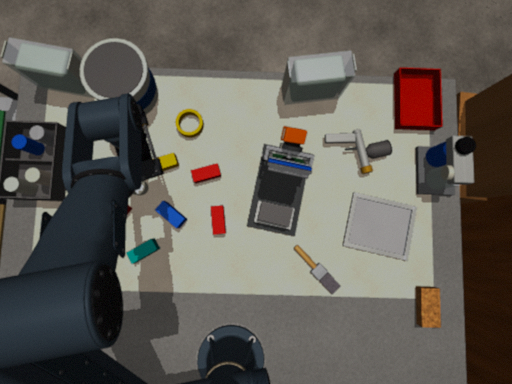

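Emit:
send_rows:
  moves: [0, 0, 0, 0, 0, -4, 1, 0, 0, 0, 0, 0, -4, 1, 0, 0, 0, 0, 0, -4, 1, 0, 0, 0, 0, 0, -3, 1, 0, 0, 0, 0, 0, -1.7, 1, 0, 0, 0, 0, 0, -1, 1, 0, 0, 0, 0, 0, 0, 1, 0, 0, 0, 0, 0, 0, -1, 0, 0, 0, 0, 0, 0, -1, 0, 0, 0, 0, 0, 0, -1, 0, 0, 0, 0, 0, 0, -1, 0, 0, 0, 0, 0, 0, -1, 0, 0, 0, 0, 0, 0, -1, 0, 0, 0, 0, 0, 0, -1]

```text
time_s: 3.6
position: [0.6117, 0.2394, 0.016]
tcp_rot: [[-0.338, 0.941, 0.002], [0.941, 0.338, 0.0], [-0.0, 0.002, -1.0]]
force: [0.5, 0.0, -0.4]
opening: 0.455
```

Emit:
send_rows:
  moves: [0, 0, 0, 0, 0, 1, -1, 0, 0, 0, 0, 0, 3, -1, 0, 0, 0, 0, 0, 4, -1, 0, 0, 0, 0, 0, 4, -1, 0, 0, 0, 0, 0, 4, -1, 0, 0, 0, 0, 0, 4, -1, 0, 0, 0, 0, 0, 4, -1, 0, 0, -3, -1.66, -3.61, 2, -1, 0, 0, -3, -1.66, -3.61, 1, -1, 0, 0, -3, -1.66, -3.61, 0, -1, 0, 0, -3, -1.66, -3.61, 0, -1, 0, 0, -3, -1.66, -3.61, 0, -1, 0, 0, -3, -1.66, -3.61, 0, -1, 0, 0, -3, -1.66, -3.61, 0, -1, 0, 0, -3, -1.66, -3.61, 0, -1, 0, 0, -3, -1.66, -3.61, 0, -1, 0, 0, -3, -1.66, -3.61, 0, -1, 0, 0, 0, 0, 0, 0, -1]

```text
time_s: 5.4
position: [0.4427, -0.1252, 0.2859]
tcp_rot: [[0.184, 0.983, -0.002], [0.983, -0.184, -0.002], [-0.002, -0.002, -1.0]]
force: [0.0, 0.4, -4.1]
opening: 0.453
```

```bash
python3 - <<'E'
from h import *
st=read_state(); print(st["time_s"],st["position"].round(4),st["tcp_rot"].round(3).tolist(),st["joint_positions"].round(1),st["force"].round(2),st["opening"])
s=cam("side","pics/s2.png"); t=cam("top","pics/t2.png"); np.save("top2.npy",t,allow_pickle=True); np.save("side2.npy",s,allow_pickle=True)
print(toE(st["position"]))
cv2.imwrite("pics/s2z.png",cv2.resize(cv2.cvtColor(s["pixels"],cv2.COLOR_RGB2BGR)[60:230,190:340],None,fx=3.5,fy=3.5,interpolation=cv2.INTER_CUBIC))
E
```

```text
5.4 [ 0.4427 -0.1252  0.2859] [[0.184, 0.983, -0.002], [0.983, -0.184, -0.002], [-0.002, -0.002, -1.0]] [-29.7  12.7 100.   -0.1  67.4 -19. ] [ 0.03  0.41 -4.06] 0.45256230120719776
[191.1630369    3.9295165  245.87043283]
```

View pics/s2z.png

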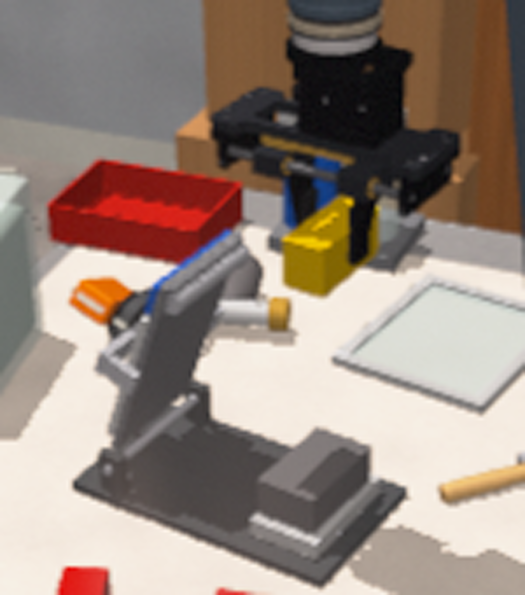

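View pics/t2.png

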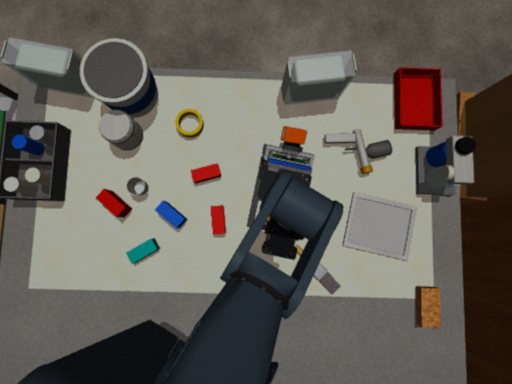

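```bash
python3 - <<'E'
from h import *
s=np.load("side2.npy",allow_pickle=True).item(); st=read_state()
T=st["position"];R=st["tcp_rot"]
I=cv2.resize(cv2.cvtColor(s["pixels"],cv2.COLOR_RGB2BGR)[100:160,255:315],None,fx=9,fy=9,interpolation=cv2.INTER_CUBIC)
# block bottom z = T.z-0.016 (TCP at .016 when gripped)
for sy in(-1,1):
  for sx in(-1,1):
    for z in(0,.045):
      P=T+R@[sx*.045,sy*.02,0]; P[2]=T[2]-.016+z
      u=(proj(s,P)-[255,100]+.5)*9; cv2.circle(I,tuple(int(a) for a in u),4,(255,0,255) if z else (0,255,0),-1)
cv2.imwrite("pics/ov.png",I)
E
```

```text
(no output)
```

View pics/ov.png

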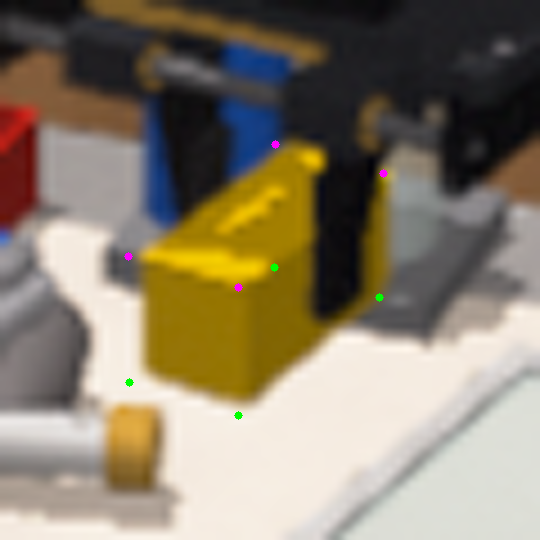

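```bash
python3 - <<'E'
from h import *
s=np.load("side2.npy",allow_pickle=True).item(); st=read_state()
T=st["position"];R=st["tcp_rot"]
I=cv2.resize(cv2.cvtColor(s["pixels"],cv2.COLOR_RGB2BGR)[100:160,255:315],None,fx=9,fy=9,interpolation=cv2.INTER_CUBIC)
for sx in(-1,1):
    for y in(-.02,-.035):
      u=(proj(s,T+R@[sx*.0095,y,0])-[255,100]+.5)*9; print(u); cv2.circle(I,tuple(int(a) for a in u),4,(255,0,255),-1)
cv2.imwrite("pics/ov2.png",I)
s0=np.load("side0.npy",allow_pickle=True).item()
# at pick: project yellow bottom/top corners in side0 at (0.611,0.241)
c=np.array([.611,.241]);l=np.array([np.cos(np.radians(110)),np.sin(np.radians(110))]);w=np.array([-l[1],l[0]])
J=cv2.resize(cv2.cvtColor(s0["pixels"],cv2.COLOR_RGB2BGR)[235:295,150:210],None,fx=9,fy=9,interpolation=cv2.INTER_CUBIC)
for a in(-1,1):
  for b in(-1,1):
    for z in(0,.045):
      p=c+a*.045*l+b*.02*w; u=(proj(s0,[*p,z])-[150,235]+.5)*9; cv2.circle(J,tuple(int(q) for q in u),4,(255,0,255) if z else (0,255,0),-1)
cv2.imwrite("pics/ov2.png",np.hstack([I,J])[:, :])
cv2.imwrite("pics/ov2.png",cv2.resize(np.hstack([I,J]),None,fx=.74,fy=.74))
E
```

```text
[326.30019194 298.28249294]
[367.2582758  309.80763263]
[296.1894065 322.8753478]
[337.39395272 334.64978877]
```

View pics/ov2.png

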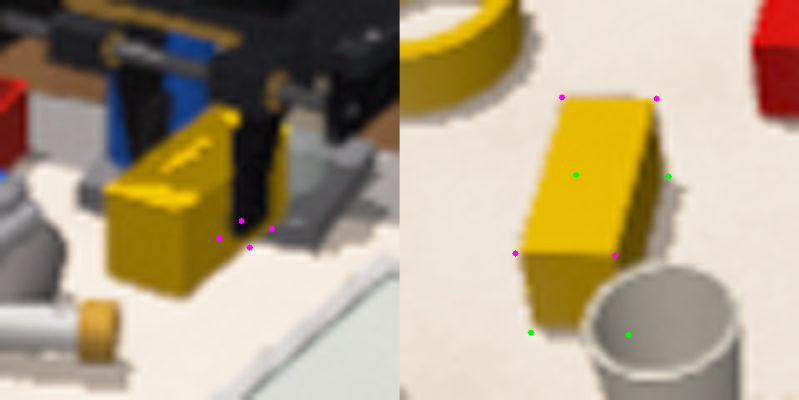

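Emit:
send_rows:
  moves: [0, 0, 0, 0, 0, -2, -1, 0, 0, 0, 0, 0, -4, -1, 0, 0, 0, 0, 0, -3, -1, 0, 0, 0, 0, 0, -1, -1, 0, 0, 0, 0, 0, 0, -1, 0, 0, 0, 0, 0, 0, -1]

```text
time_s: 6.1
position: [0.4461, -0.1216, 0.1867]
tcp_rot: [[0.177, 0.984, 0.002], [0.984, -0.177, -0.001], [-0.0, 0.002, -1.0]]
force: [0.1, 0.3, -3.8]
opening: 0.459
```

```bash
python3 - <<'E'
from h import *
st=read_state(); print(st["time_s"],st["position"].round(4),st["tcp_rot"].round(4).tolist(),st["force"].round(2)); print(toE(st["position"]))
s=cam("side"); np.save("side3.npy",s,allow_pickle=True)
cv2.imwrite("pics/s3z.png",cv2.resize(cv2.cvtColor(s["pixels"],cv2.COLOR_RGB2BGR)[80:220,200:320],None,fx=4.2,fy=4.2,interpolation=cv2.INTER_CUBIC))
E
```

```text
6.1 [ 0.4461 -0.1216  0.1867] [[0.1767, 0.9843, 0.0017], [0.9843, -0.1767, -0.0008], [-0.0005, 0.0018, -1.0]] [ 0.15  0.29 -3.82]
[ 1.88463301e+02 -1.83740008e-01  1.46739981e+02]
```

View pics/s3z.png

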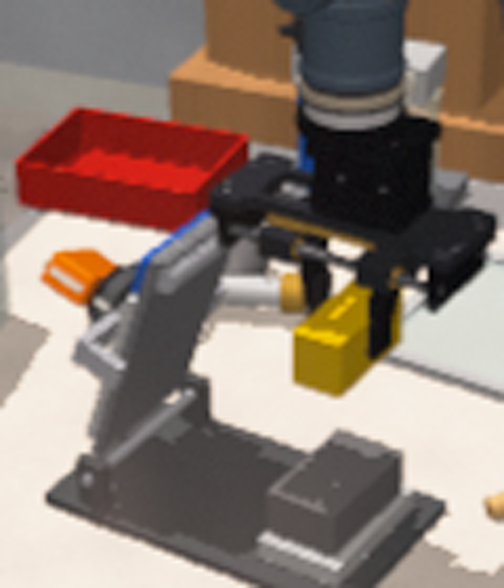

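```bash
python3 - <<'E'
from h import *
s=np.load("side3.npy",allow_pickle=True).item(); st=read_state()
T=st["position"];R=st["tcp_rot"]; b=np.array([1.3,-1.1])
I=cv2.resize(cv2.cvtColor(s["pixels"],cv2.COLOR_RGB2BGR)[105:165,220:330],None,fx=7,fy=7,interpolation=cv2.INTER_CUBIC)
def dot(P,c): cv2.circle(I,tuple(int(a) for a in (proj(s,P)+b-[220,105]+.5)*7),3,c,-1)
for sx in(-1,1):
  for sy in(-1,1):
    for z in (-.07,-.09): dot(T+R@[sx*.0375,sy*.095,z],(255,0,255) if z==-.07 else (0,255,255))
for th,c in((66,(0,0,255)),(69,(0,255,0)),(72,(255,255,0))):
    a=np.radians(th)
    for y in(-55,55): dot(fromE(200*np.cos(a),y,200*np.sin(a)),c)
cv2.imwrite("pics/ov3.png",I)
E
```

```text
(no output)
```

View pics/ov3.png

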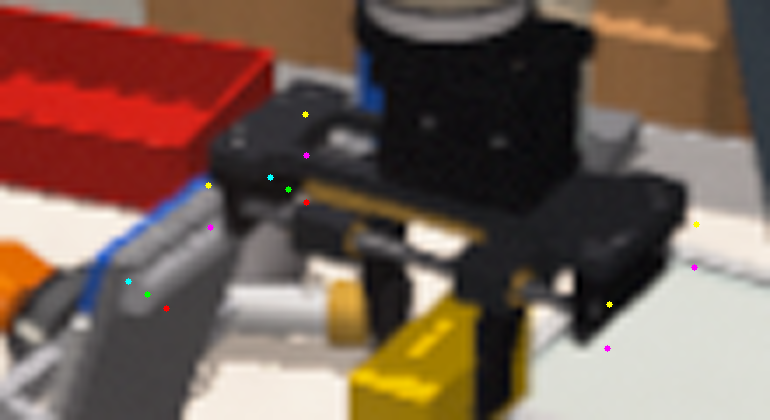

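Emit:
send_rows:
  moves: [0, 0, 0, -0.15, 0.05, -1, -1, 0, 0, 0, 0, 0, -2, -1, 0, 0, 0, 0, 0, -2, -1, 0, 0, 0, 0, 0, -2, -1, 0, 0, 0, 0, 0, -1.5, -1, 0, 0, 0, 0, 0, -0.6, -1, 0, 0, 0, 0, 0, -0.2, -1, 0, 0, 0, 0, 0, 0, -1, 0, 0, 0, 0, 0, 0, -1]

```text
time_s: 7.05
position: [0.4441, -0.1216, 0.0935]
tcp_rot: [[0.178, 0.984, 0.002], [0.984, -0.178, -0.001], [-0.001, 0.002, -1.0]]
force: [-0.1, -0.1, -3.4]
opening: 0.459
```

```bash
python3 - <<'E'
from h import *
st=read_state(); print(st["time_s"],st["position"].round(4),st["tcp_rot"].round(4).tolist(),st["force"].round(2)); print(toE(st["position"]))
s=cam("side"); np.save("side4.npy",s,allow_pickle=True)
cv2.imwrite("pics/s4z.png",cv2.resize(cv2.cvtColor(s["pixels"],cv2.COLOR_RGB2BGR)[110:220,210:320],None,fx=5,fy=5,interpolation=cv2.INTER_CUBIC))
E
```

```text
7.05 [ 0.4441 -0.1216  0.0935] [[0.1778, 0.9841, 0.0016], [0.9841, -0.1778, -0.0009], [-0.0006, 0.0018, -1.0]] [-0.1  -0.14 -3.42]
[1.90421583e+02 1.40600957e-01 5.35387018e+01]
```

View pics/s4z.png

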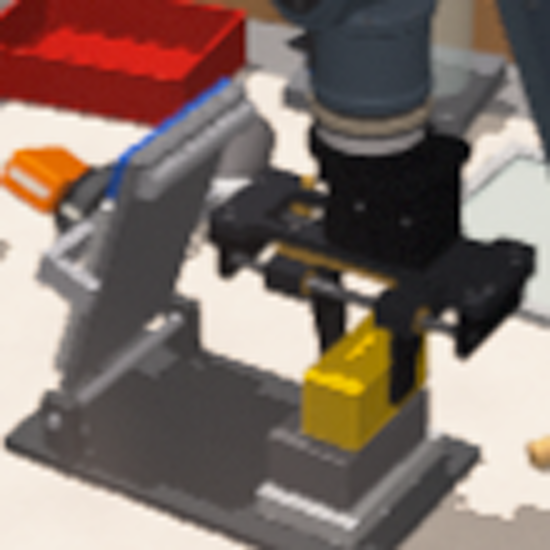

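Emit:
send_rows:
  moves: [0, 0, 0, 0.15, -0.03, 0, -1, 0, 0, 0, 0.15, -0.03, -0.2, -1, 0, 0, 0, 0, 0, -0.2, -1, 0, 0, 0, 0, 0, -0.15, -1, 0, 0, 0, 0, 0, -0.1, -1, 0, 0, 0, 0, 0, 0, -1, 0, 0, 0, 0, 0, 0, -1]

```text
time_s: 7.8
position: [0.4464, -0.1218, 0.0862]
tcp_rot: [[0.178, 0.984, -0.0], [0.984, -0.178, 0.0], [0.0, -0.0, -1.0]]
force: [0.0, -0.2, -3.0]
opening: 0.455
```

Emit:
send_rows:
  moves: [0, 0, 0, 0, 0, -0.1, -1, 0, 0, 0, 0, 0, 0, -1, 0, 0, 0, 0, 0, 0, -1]

```text
time_s: 8.1
position: [0.4466, -0.1219, 0.0859]
tcp_rot: [[0.178, 0.984, 0.0], [0.984, -0.178, -0.0], [-0.0, 0.0, -1.0]]
force: [-1.4, 0.5, 5.7]
opening: 0.459
```

Emit:
send_rows:
  moves: [0, 0, 0, 0, 0, 0, 0.3, 0, 0, 0, 0, 0, 0, 0.3, 0, 0, 0, 0, 0, 0, 0.3, 0, 0, 0, 0, 0, 0, 0.3, 0, 0, 0, 0, 0, 0, 0.3]

```text
time_s: 8.6
position: [0.4465, -0.1219, 0.0852]
tcp_rot: [[0.178, 0.984, -0.0], [0.984, -0.178, 0.0], [0.0, -0.0, -1.0]]
force: [-0.5, 0.7, -0.1]
opening: 0.647
```

Emit:
send_rows:
  moves: [0, 0, 0, 0, 0, 0.5, 0.3, 0, 0, 0, 0, 0, 2, 0.3, 0, 0, 0, 0, 0, 3, 0.3, 0, 0, 0, 0, 0, 4, 0.3, 0, 0, 0, 0, 0, 4, 0.3, 0, 0, 0, 0, 0, 4, 0.3, 0, 0, 0, -4, 2, 4, 0.3, 0, 0, 0, -3, 3, 3, 0.3, 0, 0, 0, 0, 4, 1, -1, 0, 0, 0, 0, 4, 0, -1, 0, 0, 0, 0, 4, 0, -1]

```text
time_s: 9.7
position: [0.3839, 0.0449, 0.3336]
tcp_rot: [[0.179, 0.984, 0.003], [0.984, -0.179, -0.0], [0.0, 0.003, -1.0]]
force: [0.7, -0.2, -0.4]
opening: 0.463
```

```bash
python3 - <<'E'
from h import *
st=read_state(); print(st["time_s"],st["position"].round(4),st["joint_positions"].round(1)); 
s=cam("side"); np.save("side5.npy",s,allow_pickle=True); t=cam("top"); np.save("top5.npy",t,allow_pickle=True)
I=cv2.resize(cv2.cvtColor(s["pixels"],cv2.COLOR_RGB2BGR)[110:220,210:310],None,fx=4,fy=4,interpolation=cv2.INTER_CUBIC)
J=cv2.resize(cv2.cvtColor(t["pixels"],cv2.COLOR_RGB2BGR)[125:235,240:330],None,fx=4,fy=4,interpolation=cv2.INTER_CUBIC)
cv2.imwrite("pics/s5z.png",np.hstack([I,J]))
E
```

```text
9.7 [0.3839 0.0449 0.3336] [-10.    2.7 104.1   0.   73.    0.3]
```

View pics/s5z.png

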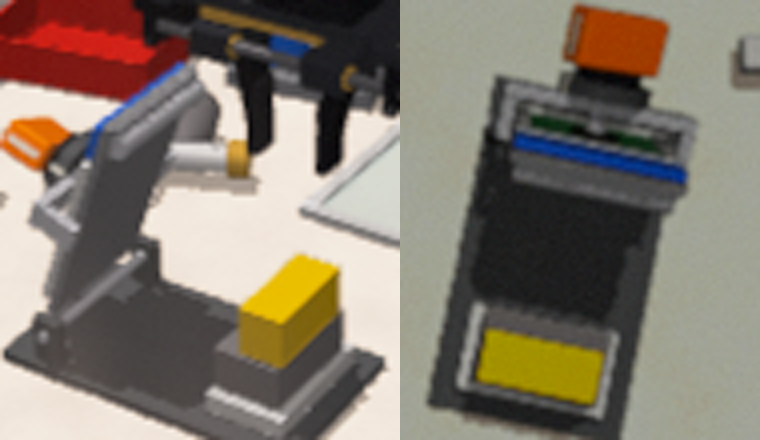

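```bash
python3 - <<'E'
from h import *
t=np.load("top5.npy",allow_pickle=True).item(); s=np.load("side5.npy",allow_pickle=True).item()
for c,lo,box,z,n in((t,(20,130,120),(250,195,300,232),.115,"yellow top"),(s,(20,130,190),(262,165,300,208),.115,"yellow side")):
    U=cv2.resize(c["pixels"],None,fx=4,fy=4,interpolation=cv2.INTER_CUBIC); hsv=cv2.cvtColor(U,cv2.COLOR_RGB2HSV)
    m=cv2.inRange(hsv,lo,(35,255,255)); q=np.zeros_like(m); x0,y0,x1,y1=[4*b for b in box]; q[y0:y1,x0:x1]=m[y0:y1,x0:x1]
    k=max(cv2.findContours(q,cv2.RETR_EXTERNAL,cv2.CHAIN_APPROX_NONE)[0],key=cv2.contourArea)[:,0,:]
    P=np.array([onz(c,(u+.5)/4-.5,(v+.5)/4-.5,z)[:2] for u,v in k])*1000
    r=cv2.minAreaRect(P.astype(np.float32)); print(n,r, toE([r[0][0]/1000,r[0][1]/1000,.1])-[181,0,0])
E
```

```text
yellow top ((445.7569885253906, -119.52081298828125), (89.98224639892578, 40.41111755371094), 79.72476959228516) [ 8.18292823 -2.18812188 60.        ]
yellow side ((444.685546875, -119.4853744506836), (89.94065856933594, 40.1113395690918), 79.55895233154297) [ 9.24344012 -2.03141319 60.        ]
```

Emit:
send_rows:
  moves: [0, 0, 0, 2, -1.7, 0, -1, 0, 0, 0, 4, -3.3, 0, -1, 0, 0, 0, 4, -3.3, 0, -1, 0, 0, 0, 4, -3.3, 0, -1, 0, 0, 0, 4, -3.3, 0, -1, 0, 0, 0, 4, -3.3, 0, -1, 0, 0, 0, 1.6, -1.6, 0, -1, 0, 0, 0, 0, 0, 0, -1, 0, 0, 0, 0, 0, 0, -1]

```text
time_s: 10.7
position: [0.6122, -0.149, 0.3317]
tcp_rot: [[0.179, 0.984, -0.002], [0.984, -0.179, 0.001], [0.001, -0.002, -1.0]]
force: [1.0, 1.2, 0.1]
opening: 0.006
```

```bash
python3 - <<'E'
from h import *
st=read_state(); print(st["time_s"],st["position"].round(4),st["joint_positions"].round(1),toE(st["position"]),st["opening"],st["force"]); 
s=cam("side"); np.save("side6.npy",s,allow_pickle=True)
cv2.imwrite("pics/s6z.png",cv2.resize(cv2.cvtColor(s["pixels"],cv2.COLOR_RGB2BGR)[70:210,180:310],None,fx=4,fy=4,interpolation=cv2.INTER_CUBIC))
E
```

```text
10.7 [ 0.6122 -0.149   0.3317] [-23.8  25.1  73.1   0.   81.9 -13.5] [ 20.09704407  -2.91000343 291.73200934] 0.006154018741351558 [1.00362694 1.18244013 0.10558083]
```

View pics/s6z.png

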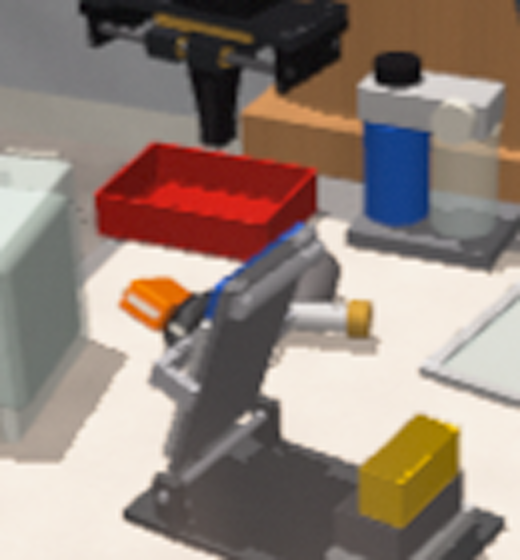

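Emit:
send_rows:
  moves: [0, 0, 0, 1, -0.2, 0, -1, 0, 0, 0, 0, 0, -3, -1, 0, 0, 0, 0, 0, -4, -1, 0, 0, 0, 0, 0, -2, -1, 0, 0, 0, 0, 0, -1, -1, 0, 0, 0, 0, 0, 0, -1, 0, 0, 0, 0, 0, 0, -1]

```text
time_s: 11.45
position: [0.6241, -0.1504, 0.234]
tcp_rot: [[0.177, 0.984, 0.002], [0.984, -0.177, -0.001], [-0.001, 0.003, -1.0]]
force: [0.1, -0.2, 1.4]
opening: 0.002
```

```bash
python3 - <<'E'
from h import *
st=read_state(); print(st["time_s"],st["position"].round(4),toE(st["position"]),st["force"]); 
s=cam("side"); np.save("side6.npy",s,allow_pickle=True)
cv2.imwrite("pics/s7z.png",cv2.resize(cv2.cvtColor(s["pixels"],cv2.COLOR_RGB2BGR)[90:190,190:290],None,fx=5.5,fy=5.5,interpolation=cv2.INTER_CUBIC))
E
```

```text
11.45 [ 0.6241 -0.1504  0.234 ] [  8.2236988   -3.68148421 193.98218654] [ 0.06703732 -0.22531665  1.37893881]
```

View pics/s7z.png

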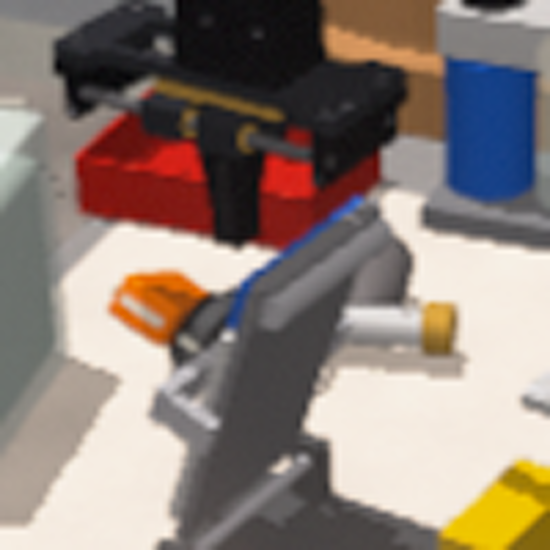

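Emit:
send_rows:
  moves: [0, 0, 0, 0, 0, -0.4, -1, 0, 0, 0, -0.5, 0.09, -0.4, -1, 0, 0, 0, -0.5, 0.09, 0, -1, 0, 0, 0, -0.5, 0.09, 0, -1, 0, 0, 0, -0.4, 0.07, 0, -1, 0, 0, 0, -0.3, 0.05, 0, -1, 0, 0, 0, 0, 0, 0, -1]

```text
time_s: 12.2
position: [0.6007, -0.1464, 0.2247]
tcp_rot: [[0.178, 0.984, -0.0], [0.984, -0.178, 0.0], [0.0, -0.0, -1.0]]
force: [-0.1, 0.8, -0.0]
opening: 0.004
```

Emit:
send_rows:
  moves: [0, 0, 0, -0.4, 0.07, -0.1, -1, 0, 0, 0, -0.4, 0.07, -0.1, -1, 0, 0, 0, -0.4, 0.07, -0.1, -1, 0, 0, 0, -0.4, 0.07, -0.12, -1, 0, 0, 0, -0.4, 0.07, -0.14, -1, 0, 0, 0, -0.4, 0.07, -0.16, -1]

```text
time_s: 12.8
position: [0.5766, -0.1422, 0.2172]
tcp_rot: [[0.178, 0.984, -0.0], [0.984, -0.178, 0.0], [0.0, -0.0, -1.0]]
force: [-0.0, -0.2, 0.3]
opening: 0.007
```

```bash
python3 - <<'E'
from h import *
st=read_state(); print(st["time_s"],st["position"].round(4),toE(st["position"]),st["force"]); 
s=cam("side"); np.save("side6.npy",s,allow_pickle=True)
cv2.imwrite("pics/s8z.png",cv2.resize(cv2.cvtColor(s["pixels"],cv2.COLOR_RGB2BGR)[90:190,190:290],None,fx=5.5,fy=5.5,interpolation=cv2.INTER_CUBIC))
E
```

```text
12.8 [ 0.5766 -0.1422  0.2172] [ 56.3420245   -3.25612938 177.18490787] [-0.03983523 -0.21574308  0.28789659]
```

View pics/s8z.png

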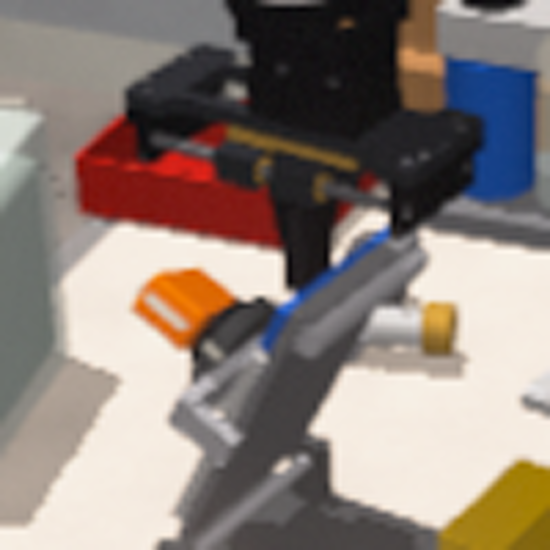

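Emit:
send_rows:
  moves: [0, 0, 0, -0.4, 0.07, -0.2, -1, 0, 0, 0, -0.4, 0.07, -0.2, -1, 0, 0, 0, -0.4, 0.07, -0.22, -1, 0, 0, 0, -0.4, 0.07, -0.24, -1, 0, 0, 0, 0, 0, 0, -1, 0, 0, 0, 0, 0, 0, -1, 0, 0, 0, 0, 0, 0, -1]

```text
time_s: 13.55
position: [0.5614, -0.1396, 0.2088]
tcp_rot: [[0.178, 0.984, 0.0], [0.984, -0.178, -0.0], [-0.0, 0.0, -1.0]]
force: [-0.8, 0.1, -0.3]
opening: 0.004
```

```bash
python3 - <<'E'
from h import *
st=read_state(); print(st["time_s"],st["position"].round(4),toE(st["position"]),st["force"]); 
s=cam("side"); np.save("side6.npy",s,allow_pickle=True)
cv2.imwrite("pics/s9z.png",cv2.resize(cv2.cvtColor(s["pixels"],cv2.COLOR_RGB2BGR)[90:210,190:310],None,fx=4.8,fy=4.8,interpolation=cv2.INTER_CUBIC))
E
```

```text
13.55 [ 0.5614 -0.1396  0.2088] [ 71.82295389  -3.08893708 168.82962007] [-0.82476664  0.0800911  -0.26214655]
```

View pics/s9z.png

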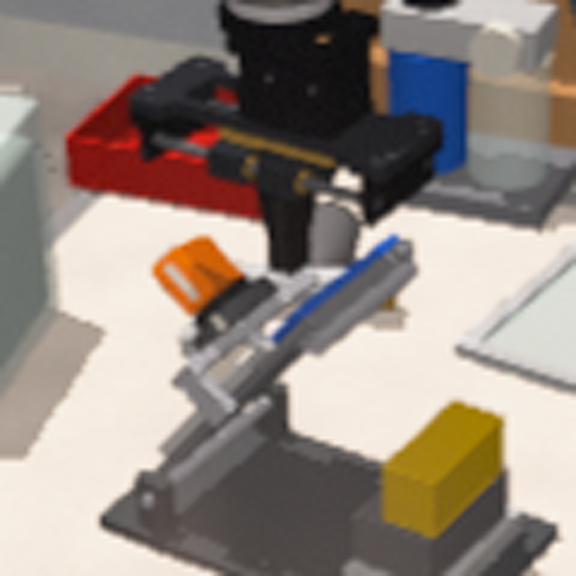

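Emit:
send_rows:
  moves: [0, 0, 0, 0, 0, 4, -1, 0, 0, 0, 0, 0, 4, -1, 0, 0, 0, 0, 0, 4, -1, 0, 0, 0, -2, 2, 3, -1, 0, 0, 0, -3, 4, 0, -1, 0, 0, 0, -3, 4, 0, 0, 0, 0, 0, -3, 4, 0, 0, 0, 0, 0, -1, 3, 0, 0, 0, 0, 0, 0, 0, 0, 0, 0, 0, 0, 0, 0, 0, 0, 0, 0, 0, 0, 0, 0, 0, 0, 0, 0, 0, 0, 0, 0]

```text
time_s: 14.8
position: [0.442, 0.0294, 0.3586]
tcp_rot: [[0.179, 0.984, 0.0], [0.984, -0.179, -0.0], [-0.0, 0.0, -1.0]]
force: [0.8, -0.2, -1.1]
opening: 0.483
```

```bash
python3 - <<'E'
from h import *
st=read_state(); print(st["time_s"],st["position"].round(4),toE(st["position"]),st["force"],st["joint_positions"].round(1)); 
s=cam("side"); np.save("side10.npy",s,allow_pickle=True); t=cam("top"); np.save("top10.npy",t,allow_pickle=True)
I=cv2.resize(cv2.cvtColor(s["pixels"],cv2.COLOR_RGB2BGR)[110:220,210:310],None,fx=4,fy=4,interpolation=cv2.INTER_CUBIC)
J=cv2.resize(cv2.cvtColor(t["pixels"],cv2.COLOR_RGB2BGR)[125:235,240:330],None,fx=4,fy=4,interpolation=cv2.INTER_CUBIC)
cv2.imwrite("pics/s10z.png",np.hstack([I,J]))
E
```

```text
14.8 [0.442  0.0294 0.3586] [ 219.54576359 -148.07555367  318.62547428] [ 0.7825192  -0.16268841 -1.0540306 ] [-10.7   6.8  95.3  -0.   77.8  -0.4]
```

View pics/s10z.png

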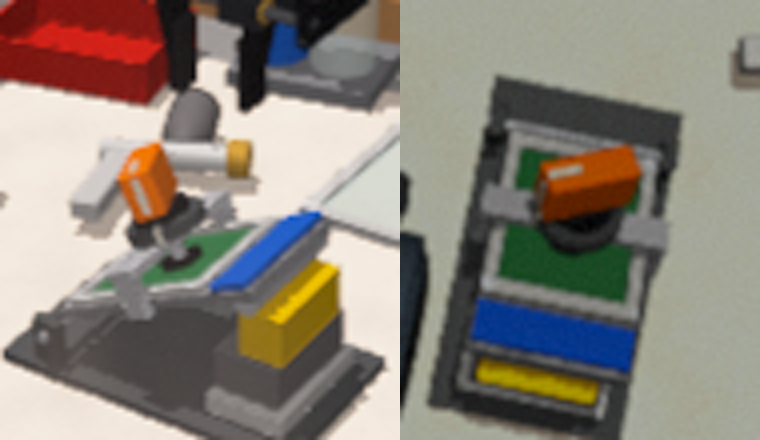

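```bash
python3 - <<'E'
from h import *
t=np.load("top10.npy",allow_pickle=True).item(); s=np.load("side10.npy",allow_pickle=True).item()
I=cv2.resize(cv2.cvtColor(s["pixels"],cv2.COLOR_RGB2BGR)[140:180,235:275],None,fx=10,fy=10,interpolation=cv2.INTER_CUBIC)
J=cv2.resize(cv2.cvtColor(t["pixels"],cv2.COLOR_RGB2BGR)[155:195,267:307],None,fx=10,fy=10,interpolation=cv2.INTER_CUBIC)
cv2.imwrite("pics/k.png",np.hstack([I,J]))
E
```

```text
(no output)
```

View pics/k.png

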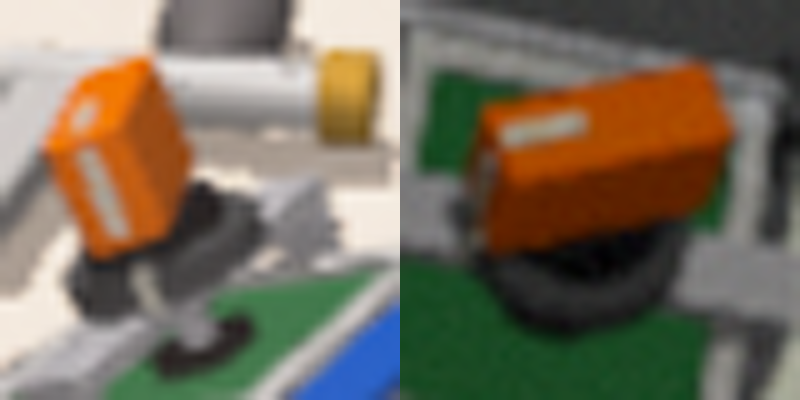

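```bash
python3 - <<'E'
from h import *
t=np.load("top10.npy",allow_pickle=True).item(); s=np.load("side10.npy",allow_pickle=True).item()
T={"A":(83,103),"B":(305,62),"C":(335,131),"D":(93,167)}; S={"A":(46,150),"B":(80,80),"C":(152,60),"D":(118,139)}
b=np.array([1.3,-1.1]); P={}
for k in "ABCD":
    u=np.array(T[k])/10-.45+[267,155]; v=np.array(S[k])/10-.45+[235,140]
    for nm,bb in(("raw",0),("bias",b)):
        p,e=tri(t,u,s,v-bb); print(k,nm,p.round(4),round(e,4),toE(p).round(1))
    P[k]=tri(t,u,s,v-b)[0]
c=sum(P.values())/4; print("ctr",c,toE(c))
for a,bq in("AB","DC","AD","BC"): print(a,bq,np.linalg.norm(P[a]-P[bq]))
th=np.radians(25.15); u=np.array([np.cos(th),0,np.sin(th)]); n=np.array([-np.sin(th),0,np.cos(th)])
e=toE(c); print("along",e@u,"off",e@n,"y",e[1]); 
# prediction from raised view
for a,bq in("BA","CD"):
    d=toE(P[bq])-toE(P[a]); print("dir u,y,n",d@u,d[1],d@n,np.degrees(np.arctan2(d@u,d[1])))
# top face via plane off n in top camera
for off in(100,105,110,115):
    Q={}
    for k in "ABCD":
        o,dd=ray(t,*(np.array(T[k])/10-.45+[267,155])); o=toE(o); d2=np.array([dd@EX,dd@EY,dd[2]]); l=(off-o@n)/(d2@n); Q[k]=o+l*d2
    m=sum(Q.values())/4; print(off,"AB",np.linalg.norm(Q["A"]-Q["B"]).round(1),np.linalg.norm(Q["D"]-Q["C"]).round(1),"AD",np.linalg.norm(Q["A"]-Q["D"]).round(1),np.linalg.norm(Q["B"]-Q["C"]).round(1),"along",(m@u).round(1),"y",m[1].round(1),[np.degrees(np.arctan2((Q[a]-Q[b_])@u,(Q[a]-Q[b_])[1])).round(1) for a,b_ in("AB","DC")])
E
```

```text
A raw [ 0.5857 -0.1112  0.1871] 0.0031 [ 53.  -35.4 147.1]
A bias [ 0.5883 -0.1109  0.1825] 0.0006 [ 50.5 -36.2 142.5]
B raw [ 0.6031 -0.1753  0.1735] 0.0012 [ 24.4  24.5 133.5]
B bias [ 0.6059 -0.1753  0.1685] 0.0027 [ 21.7  24.  128.5]
C raw [ 0.5815 -0.1832  0.181 ] 0.0023 [ 44.2  36.2 141. ]
C bias [ 0.5842 -0.1833  0.1762] 0.0016 [ 41.6  35.8 136.2]
D raw [ 0.5646 -0.1145  0.1939] 0.007 [ 73.2 -28.4 153.9]
D bias [ 0.5671 -0.1142  0.1893] 0.0033 [ 70.8 -29.1 149.3]
ctr [ 0.58634099 -0.14591067  0.17914928] [ 46.14586426  -1.36026589 139.1492818 ]
A B 0.06821505470774167
D C 0.07231755697034054
A D 0.0225092630406478
B C 0.02434816029458326
along 100.9081428558211 off 106.34618055906762 y -1.3602658863060124
dir u,y,n 32.05397574456996 -60.213667814795066 0.387989737263398 151.9719660905357
dir u,y,n 32.000511114634335 -64.85029417867688 -0.48546833025636715 153.73586978824534
100 AB 68.6 73.0 AD 21.9 24.8 along 96.4 y -0.7 [np.float64(153.2), np.float64(155.7)]
105 AB 68.2 72.5 AD 21.8 24.6 along 100.1 y -1.2 [np.float64(153.2), np.float64(155.7)]
110 AB 67.7 72.1 AD 21.7 24.5 along 103.8 y -1.6 [np.float64(153.2), np.float64(155.7)]
115 AB 67.3 71.6 AD 21.5 24.3 along 107.5 y -2.1 [np.float64(153.2), np.float64(155.7)]
```

```bash
python3 - <<'E'
from h import *
t=np.load("top5.npy",allow_pickle=True).item(); s=np.load("side5.npy",allow_pickle=True).item()
C={}
for c,lo,box,z,n in((t,(20,130,120),(250,195,300,232),.115,"t"),(s,(20,130,190),(262,165,300,208),.115,"s")):
    U=cv2.resize(c["pixels"],None,fx=4,fy=4,interpolation=cv2.INTER_CUBIC); hsv=cv2.cvtColor(U,cv2.COLOR_RGB2HSV)
    m=cv2.inRange(hsv,lo,(35,255,255)); q=np.zeros_like(m); x0,y0,x1,y1=[4*b for b in box]; q[y0:y1,x0:x1]=m[y0:y1,x0:x1]
    k=max(cv2.findContours(q,cv2.RETR_EXTERNAL,cv2.CHAIN_APPROX_NONE)[0],key=cv2.contourArea)[:,0,:]
    P=np.array([onz(c,(u+.5)/4-.5,(v+.5)/4-.5,z)[:2] for u,v in k])*1000
    r=cv2.minAreaRect(P.astype(np.float32)); C[n]=proj(c,[r[0][0]/1000,r[0][1]/1000,z])
p,e=tri(t,C["t"],s,C["s"]); print("yellow top centre tri",p,e,"expect z .115")
# same at pick, z .045
t=np.load("top0.npy",allow_pickle=True).item(); s=np.load("side0.npy",allow_pickle=True).item()
print(tri(t,proj(t,[.611,.2414,.045]),s,proj(s,[.6113,.2407,.045])))
# orange: silhouettes of knob in top10/side10
for nm in("top10","side10"):
    c=np.load(nm+".npy",allow_pickle=True).item()
    U=cv2.resize(c["pixels"],None,fx=4,fy=4,interpolation=cv2.INTER_CUBIC); hsv=cv2.cvtColor(U,cv2.COLOR_RGB2HSV)
    x,y=(287,170) if nm=="top10" else (247,155)
    print(nm,[ (yy,list(map(int,hsv[int(yy*4+2),x*4+2]))) for yy in np.arange(y-10,y+14,1.5)])
E
```

```text
yellow top centre tri [ 0.44530011 -0.11971408  0.11471114] 0.000994731381540159 expect z .115
(array([0.61088017, 0.24124182, 0.04564609]), np.float64(7.055643951929524e-06))
top10 [(np.float64(160.0), [120, 2, 116]), (np.float64(161.5), [14, 25, 114]), (np.float64(163.0), [12, 202, 153]), (np.float64(164.5), [12, 255, 172]), (np.float64(166.0), [13, 255, 171]), (np.float64(167.5), [13, 255, 171]), (np.float64(169.0), [13, 255, 170]), (np.float64(170.5), [12, 255, 159]), (np.float64(172.0), [11, 255, 93]), (np.float64(173.5), [10, 255, 93]), (np.float64(175.0), [11, 255, 94]), (np.float64(176.5), [11, 255, 84]), (np.float64(178.0), [9, 179, 30]), (np.float64(179.5), [130, 128, 6]), (np.float64(181.0), [15, 128, 4]), (np.float64(182.5), [75, 20, 25])]
side10 [(np.float64(145.0), [12, 67, 224]), (np.float64(146.5), [14, 238, 242]), (np.float64(148.0), [15, 254, 239]), (np.float64(149.5), [14, 245, 229]), (np.float64(151.0), [13, 233, 199]), (np.float64(152.5), [12, 226, 174]), (np.float64(154.0), [13, 231, 188]), (np.float64(155.5), [13, 229, 198]), (np.float64(157.0), [13, 233, 193]), (np.float64(158.5), [12, 227, 192]), (np.float64(160.0), [12, 181, 183]), (np.float64(161.5), [11, 125, 182]), (np.float64(163.0), [12, 125, 175]), (np.float64(164.5), [11, 187, 90]), (np.float64(166.0), [0, 20, 51]), (np.float64(167.5), [15, 14, 71])]
```

```bash
python3 - <<'E'
from h import *
t=np.load("top10.npy",allow_pickle=True).item(); s=np.load("side10.npy",allow_pickle=True).item()
th=np.radians(25.15); u=np.array([np.cos(th),0,np.sin(th)]); n=np.array([-np.sin(th),0,np.cos(th)])
def onplane(c,px,off):
    o,dd=ray(c,*px); o=toE(o); d=np.array([dd@EX,dd@EY,dd[2]]); p=o+(off-o@n)/(d@n)*d; return p@u,p[1]
def face(c,lo,hi,box):
    U=cv2.resize(c["pixels"],None,fx=4,fy=4,interpolation=cv2.INTER_CUBIC); hsv=cv2.cvtColor(U,cv2.COLOR_RGB2HSV)
    m=cv2.inRange(hsv,lo,hi); q=np.zeros_like(m); x0,y0,x1,y1=[4*b for b in box]; q[y0:y1,x0:x1]=m[y0:y1,x0:x1]
    q=cv2.morphologyEx(q,cv2.MORPH_OPEN,np.ones((5,5)))
    k=max(cv2.findContours(q,cv2.RETR_EXTERNAL,cv2.CHAIN_APPROX_NONE)[0],key=cv2.contourArea)
    k=cv2.convexHull(k)[:,0,:]; return (k+.5)/4-.5,q[y0:y1,x0:x1]
kt,mt=face(t,(5,120,128),(20,255,255),(270,157,305,185))
ks,ms=face(s,(5,60,210),(25,255,255),(237,143,257,170))
cv2.imwrite("pics/mk.png",np.hstack([cv2.resize(mt,None,fx=2,fy=2),np.zeros((mt.shape[0]*2,10),np.uint8),cv2.resize(np.pad(ms,((0,max(0,mt.shape[0]-ms.shape[0])),(0,0)))[:mt.shape[0]],None,fx=2,fy=2)]))
for off in(104,107,110,113):
    for nm,c,k in(("t",t,kt),("s",s,ks)):
        P=np.array([onplane(c,p,off) for p in k],np.float32); r=cv2.minAreaRect(P); b=cv2.boxPoints(r); e=b[1]-b[0];g=b[2]-b[1]; l=e if np.linalg.norm(e)>np.linalg.norm(g) else g
        print(off,nm,np.round(r[0],1),np.round(r[1],1),"long dir in (y,u):",np.degrees(np.arctan2(l[0],l[1])).round(1))
E
```

```text
104 t [101.4   0.8] [28.9 70.6] long dir in (y,u): 151.8
104 s [87.4 18.5] [31.  90.6] long dir in (y,u): 153.0
107 t [103.6   0.5] [28.8 70.3] long dir in (y,u): 151.8
107 s [95.8  9.8] [30.7 89.8] long dir in (y,u): 153.0
110 t [105.8   0.2] [28.7 70.1] long dir in (y,u): 151.8
110 s [104.2   1.2] [30.5 89.1] long dir in (y,u): 153.0
113 t [ 1.08e+02 -1.00e-01] [28.6 69.8] long dir in (y,u): 151.8
113 s [112.6  -7.5] [30.2 88.3] long dir in (y,u): 153.0
```

View pics/mk.png

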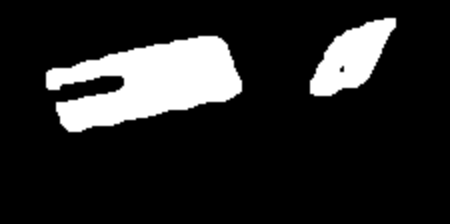

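```bash
cat > tgt.py <<'E'
from h import *
from scipy.spatial.transform import Rotation as Ro
th=np.radians(25.15)
def world(vE): return vE[0]*EX+vE[1]*EY+np.array([0,0,vE[2]])
U=np.array([np.cos(th),0,np.sin(th)]); N=np.array([-np.sin(th),0,np.cos(th)])
def pose(off,along=105.5,y=0.3,dirdeg=152.):
    a=np.radians(dirdeg); d=np.cos(a)*np.array([0,1,0])+np.sin(a)*U
    x=world(d); z=-world(N); R=np.stack([x,np.cross(z,x),z],1)
    p=along*U+off*N; p[1]+=y
    return HN+world(p)/1000, R
def delta(P,R):
    st=read_state(); rv=(Ro.from_matrix(R)*Ro.from_matrix(st["tcp_rot"]).inv()).as_rotvec(degrees=True)
    return rv,(P-st["position"])*100
E
python3 - <<'E'
from tgt import *
st=read_state(); print(st["time_s"],st["position"],st["tcp_rot"].round(3).tolist())
P,R=pose(156); print(P,R.round(3).tolist()); rv,d=delta(P,R); print("rv",rv.round(2),np.linalg.norm(rv),"d cm",d.round(2))
P2,_=pose(76); print("final",P2,"step cm",(P2-P)*100)
print("N world",world(N))
t=np.load("top10.npy",allow_pickle=True).item()
for px in((290,100),(322,100),(355,92)): print(onz(t,*px,0).round(3),onz(t,*px,.2).round(3))
E
```

```text
14.9 [0.44170096 0.02958505 0.3584849 ] [[0.179, 0.984, -0.0], [0.984, -0.179, -0.0], [-0.0, -0.0, -1.0]]
[ 0.60271686 -0.15057413  0.22604732] [[-0.26, 0.87, -0.418], [0.945, 0.319, 0.076], [0.2, -0.375, -0.905]]
rv [10.47 23.13 27.57] 37.479350318731235 d cm [ 16.1  -18.02 -13.24]
final [ 0.5692656  -0.14449501  0.15363146] step cm [-3.34512663  0.60791254 -7.24158616]
N world [ 0.41814083 -0.07598907  0.90519827]
[ 0.848 -0.172  0.   ] [ 0.773 -0.149  0.2  ]
[ 0.852 -0.282  0.   ] [ 0.776 -0.24   0.2  ]
[ 0.885 -0.396 -0.   ] [ 0.804 -0.334  0.2  ]
```

Emit:
send_rows:
  moves: [1.745, 3.855, 4.595, 2.0, -2.2, 0, 0.3, 1.745, 3.855, 4.595, 2.8, -3.2, 0, 0.3, 1.745, 3.855, 4.595, 2.8, -3.2, 0, 0.3, 1.745, 3.855, 4.595, 2.8, -3.2, -1, 0.3, 1.745, 3.855, 4.595, 2.8, -3.1, -2, 0.3, 1.745, 3.855, 4.595, 2.9, -3.1, -3, 0.3, 0, 0, 0, 0, 0, -4, 0.3, 0, 0, 0, 0, 0, -3.2, 0.3, 0, 0, 0, 0, 0, 0, 0.3, 0, 0, 0, 0, 0, 0, 0.3, 0, 0, 0, 0, 0, 0, 0.3]

```text
time_s: 16.0
position: [0.6021, -0.149, 0.2303]
tcp_rot: [[-0.262, 0.872, -0.414], [0.945, 0.32, 0.075], [0.198, -0.372, -0.907]]
force: [-0.9, -0.0, -0.2]
opening: 0.653
```

```bash
python3 - <<'E'
from tgt import *
st=read_state(); P,R=pose(156); rv,d=delta(P,R); print(st["time_s"],st["joint_positions"].round(1),"rv",rv.round(2),"d cm",d.round(2),st["force"].round(1),st["opening"])
s=cam("side"); np.save("side11.npy",s,allow_pickle=True); t=cam("top")
I=cv2.resize(cv2.cvtColor(s["pixels"],cv2.COLOR_RGB2BGR)[80:210,200:310],None,fx=4,fy=4,interpolation=cv2.INTER_CUBIC)
cv2.imwrite("pics/s11z.png",I)
E
```

```text
16.0 [-21.8  41.4  62.9  -4.9 100.1 -39.4] rv [ 0.05  0.25 -0.06] d cm [ 0.06 -0.16 -0.43] [-0.9 -0.  -0.2] 0.6529389813315482
```

View pics/s11z.png

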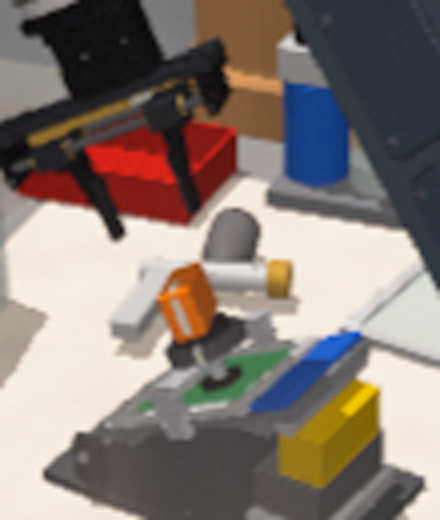

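Emit:
send_rows:
  moves: [0, 0, 0, -0.5, 0.07, -1.2, 0.3, 0, 0, 0, -0.8, 0.11, -2, 0.3, 0, 0, 0, -0.8, 0.11, -2, 0.3, 0, 0, 0, -0.6, 0.08, -1.3, 0.3, 0, 0, 0, -0.35, 0.05, -0.7, 0.3, 0, 0, 0, -0.1, 0.02, -0.2, 0.3, 0, 0, 0, 0, 0, 0, 0.3, 0, 0, 0, 0, 0, 0, 0.3]

```text
time_s: 16.9
position: [0.5705, -0.1442, 0.155]
tcp_rot: [[-0.262, 0.871, -0.416], [0.944, 0.32, 0.075], [0.199, -0.373, -0.906]]
force: [-0.5, -0.2, 0.5]
opening: 0.649
```

```bash
python3 - <<'E'
from tgt import *
st=read_state(); P,R=pose(76); rv,d=delta(P,R); print(st["time_s"],st["joint_positions"].round(1),"rv",rv.round(2),"d cm",d.round(2),st["force"].round(1),st["moment"].round(3))
s=cam("side"); np.save("side11.npy",s,allow_pickle=True); t=cam("top")
I=cv2.resize(cv2.cvtColor(s["pixels"],cv2.COLOR_RGB2BGR)[110:200,210:310],None,fx=5.5,fy=5.5,interpolation=cv2.INTER_CUBIC)
cv2.imwrite("pics/s12z.png",I)
E
```

```text
16.9 [-22.4  43.3  72.   -5.1  89.2 -39. ] rv [ 0.01  0.16 -0.08] d cm [-0.12 -0.02 -0.13] [-0.5 -0.2  0.5] [-0.042 -0.358  0.023]
```

View pics/s12z.png

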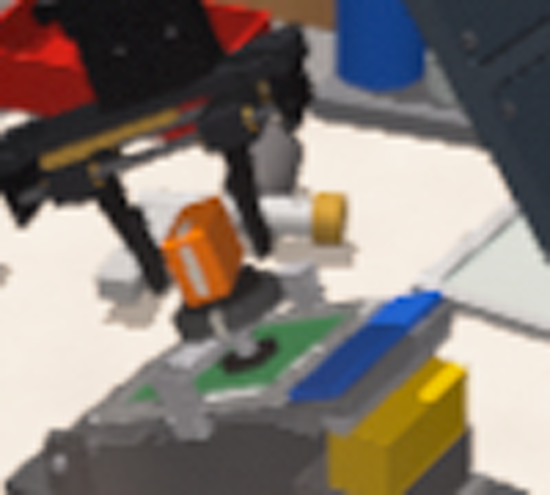

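Emit:
send_rows:
  moves: [0, 0, 0, 0, 0, 0, -1, 0, 0, 0, 0, 0, 0, -1, 0, 0, 0, 0, 0, 0, -1, 0, 0, 0, 0, 0, 0, -1, 0, 0, 0, 0, 0, 0, -1]

```text
time_s: 17.5
position: [0.5706, -0.1436, 0.1535]
tcp_rot: [[-0.262, 0.871, -0.415], [0.944, 0.32, 0.077], [0.2, -0.372, -0.906]]
force: [3.0, 1.5, -1.9]
opening: 0.319
```

```bash
cat > fr.py <<'E'
from tgt import *
st=read_state(); R=st["tcp_rot"]; P,_=pose(76)
print("t",round(st["time_s"],2),"open mm",round(st["opening"]*87,1),"F tool",(R.T@st["force"]).round(2),"M tool",(R.T@st["moment"]).round(3),"F(u,y,n)",round(float(st["force"]@world(U)),2),round(float(st["force"]@EY),2),round(float(st["force"]@world(N)),2),"dpos(u,y,n)mm",[round(float((st["position"]-P)@v*1000),1) for v in(world(U),EY,world(N))],"j6",st["joint_positions"][5].round(1),"n tilt",np.degrees(np.arccos(-R[:,2]@world(N))).round(2))
E
python3 fr.py
```

```text
t 17.5 open mm 27.7 F tool [0.25 3.83 0.61] M tool [-0.959 -0.042 -0.081] F(u,y,n) -3.27 -2.02 -0.59 dpos(u,y,n)mm [-1.1, -1.1, 0.3] j6 -39.0 n tilt 0.18
```

Emit:
send_rows:
  moves: [-2.509, 0.456, -5.431, 0, 0, 0, -1, -2.509, 0.456, -5.431, 0, 0, 0, -1, -2.509, 0.456, -5.431, 0, 0, 0, -1, -2.509, 0.456, -5.431, 0, 0, 0, -1, -2.509, 0.456, -5.431, 0, 0, 0, -1, 0, 0, 0, 0, 0, 0, -1]

```text
time_s: 18.1
position: [0.5713, -0.1435, 0.1532]
tcp_rot: [[0.209, 0.886, -0.414], [0.978, -0.194, 0.077], [-0.013, -0.421, -0.907]]
force: [4.9, 2.5, -3.1]
opening: 0.317
```

```bash
python3 fr.py
```

```text
t 18.1 open mm 27.6 F tool [3.55 5.17 0.99] M tool [-1.29   0.497 -0.027] F(u,y,n) -5.29 -3.37 -0.97 dpos(u,y,n)mm [-1.8, -1.3, 0.4] j6 -9.0 n tilt 0.26
```

Emit:
send_rows:
  moves: [-2.509, 0.456, -5.431, 0.08, 0.04, -0.03, -1, -2.509, 0.456, -5.431, 0.07, 0.03, -0.03, -1, -2.509, 0.456, -5.431, 0, 0, 0, -1, -2.509, 0.456, -5.431, 0, 0, 0, -1, -2.509, 0.456, -5.431, 0, 0, 0, -1, 0, 0, 0, 0, 0, 0, -1]

```text
time_s: 18.7
position: [0.572, -0.1437, 0.1529]
tcp_rot: [[0.622, 0.664, -0.416], [0.751, -0.656, 0.075], [-0.223, -0.359, -0.906]]
force: [4.1, -0.4, -3.8]
opening: 0.323
```

```bash
python3 fr.py
```

```text
t 18.7 open mm 28.1 F tool [3.12 4.33 1.74] M tool [-0.917  0.717  0.005] F(u,y,n) -5.33 -0.37 -1.72 dpos(u,y,n)mm [-2.6, -1.2, 0.4] j6 21.0 n tilt 0.17
```

Emit:
send_rows:
  moves: [-2.509, 0.456, -5.431, 0.07, -0.01, -0.03, -1, -2.509, 0.456, -5.431, 0.06, -0.01, -0.03, -1, -2.509, 0.456, -5.431, 0, 0, 0, -1, -2.509, 0.456, -5.431, 0, 0, 0, -1, -2.509, 0.456, -5.431, 0, 0, 0, -1, 0, 0, 0, 0, 0, 0, -1]

```text
time_s: 19.3
position: [0.5725, -0.1443, 0.1526]
tcp_rot: [[0.869, 0.265, -0.418], [0.323, -0.943, 0.074], [-0.374, -0.199, -0.906]]
force: [3.0, -2.0, -1.7]
opening: 0.317
```

```bash
python3 fr.py
```

```text
t 19.3 open mm 27.6 F tool [2.55 3.05 0.13] M tool [-0.598  0.695 -0.024] F(u,y,n) -3.69 1.48 -0.12 dpos(u,y,n)mm [-3.3, -0.7, 0.4] j6 50.9 n tilt 0.11
```

Emit:
send_rows:
  moves: [-2.509, 0.456, -5.431, 0.05, 0, -0.02, -1, -2.509, 0.456, -5.431, 0.05, -0.02, -0.02, -1, -2.509, 0.456, -5.431, 0, 0, 0, -1, -2.509, 0.456, -5.431, 0, 0, 0, -1, -2.509, 0.456, -5.431, 0, 0, 0, -1]

```text
time_s: 19.8
position: [0.5726, -0.145, 0.1524]
tcp_rot: [[0.884, -0.207, -0.42], [-0.194, -0.978, 0.073], [-0.426, 0.017, -0.905]]
force: [0.2, -4.3, -1.1]
opening: 0.321
```

```bash
python3 fr.py; python3 - <<'E'
from h import *
s=cam("side"); t=cam("top")
I=cv2.resize(cv2.cvtColor(s["pixels"],cv2.COLOR_RGB2BGR)[110:200,215:305],None,fx=6,fy=6,interpolation=cv2.INTER_CUBIC)
cv2.imwrite("pics/s13z.png",I)
E
```

```text
t 19.8 open mm 27.9 F tool [1.49 4.17 0.65] M tool [-0.485  0.589 -0.179] F(u,y,n) -1.35 4.22 -0.64 dpos(u,y,n)mm [-3.6, -0.1, 0.4] j6 81.1 n tilt 0.19
```

View pics/s13z.png

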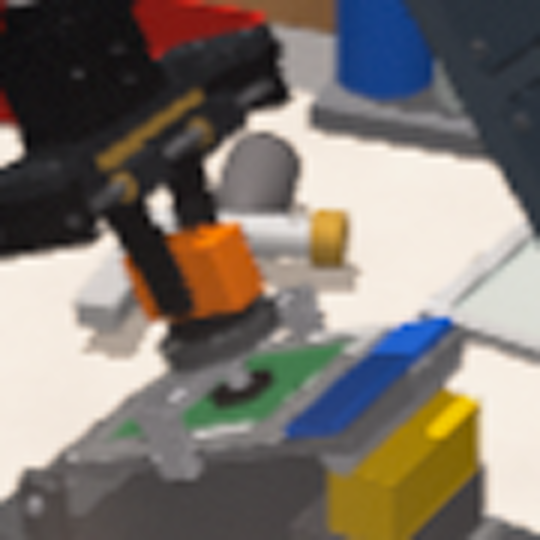

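Emit:
send_rows:
  moves: [-2.509, 0.456, -5.431, 0, -0.05, 0, -1, -2.509, 0.456, -5.431, 0, -0.05, 0, -1, -2.509, 0.456, -5.431, 0, 0, 0, -1]

```text
time_s: 20.2
position: [0.5725, -0.1455, 0.1525]
tcp_rot: [[0.777, -0.469, -0.42], [-0.486, -0.871, 0.074], [-0.401, 0.147, -0.904]]
force: [-1.3, -4.8, -1.5]
opening: 0.318
```

```bash
python3 fr.py
```

```text
t 20.2 open mm 27.7 F tool [1.88 4.54 1.55] M tool [-0.374  0.576 -0.096] F(u,y,n) -0.23 4.91 -1.54 dpos(u,y,n)mm [-3.5, 0.4, 0.4] j6 99.0 n tilt 0.16
```

Emit:
send_rows:
  moves: [0, 0, 0, 0, 0, 0, 0.3, 0, 0, 0, 0, 0, 0, 0.3, 0, 0, 0, 0, 0, 0, 0.3, 0, 0, 0, 0, 0, 0, 0.3, 0, 0, 0, 0, 0, 0, 0.3, 0, 0, 0, 0.2, -0.04, 0.45, 0.3, 0, 0, 0, 0.6, -0.11, 1.3, 0.3, 0, 0, 0, 1, -0.18, 2.2, 0.3, 0, 0, 0, 1.2, -0.22, 2.6, 0.3, 0, 0, 0, 1.2, -0.22, 2.6, 0.3, 0, 0, 0, 0, 0, 3, 0.3, 0, 0, 0, 0, 0, 4, 0.3, 0, 0, 0, -2, 3, 3, 0.3, 0, 0, 0, -3, 4, 0, 0.3, 0, 0, 0, -3, 4, 0, 0.3, 0, 0, 0, -3, 4, 0, 0.3, 0, 0, 0, -2, 4, 0, 0.3, 0, 0, 0, 0, 0, 0, 0.3, 0, 0, 0, 0, 0, 0, 0.3]

```text
time_s: 22.1
position: [0.4852, 0.0382, 0.3445]
tcp_rot: [[0.778, -0.469, -0.417], [-0.486, -0.871, 0.074], [-0.398, 0.145, -0.906]]
force: [0.2, -0.7, -0.3]
opening: 0.648
```

```bash
python3 - <<'E'
from h import *
st=read_state(); print(st["time_s"],st["position"],st["force"],st["joint_positions"].round(1),st["qvel"].round(2))
s=cam("side","pics/s14.png"); t=cam("top"); np.save("side14.npy",s,allow_pickle=True); np.save("top14.npy",t,allow_pickle=True)
I=cv2.resize(cv2.cvtColor(s["pixels"],cv2.COLOR_RGB2BGR)[130:215,220:310],None,fx=4.4,fy=4.4,interpolation=cv2.INTER_CUBIC)
J=cv2.resize(cv2.cvtColor(t["pixels"],cv2.COLOR_RGB2BGR)[145:230,240:330],None,fx=4.4,fy=4.4,interpolation=cv2.INTER_CUBIC)
cv2.imwrite("pics/s14z.png",np.hstack([I,J]))
E
```

```text
22.1 [0.48523241 0.0382478  0.34454805] [ 0.17265858 -0.70207922 -0.26845488] [ -9.   24.2  77.2   0.5 103.7 111.1] [-2.1   1.57 -1.8  -0.36 -0.27  0.15]
```

View pics/s14z.png

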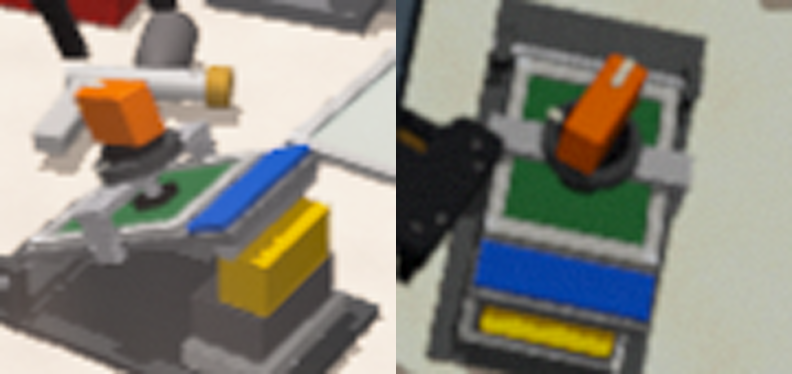

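View pics/s14.png

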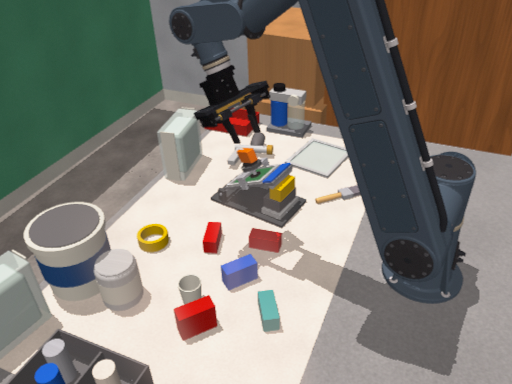

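```bash
python3 - <<'E'
from tgt import *
t=np.load("top14.npy",allow_pickle=True).item()
p=t["pixels"][155:195,265:305]; cv2.imwrite("pics/k14.png",cv2.resize(cv2.cvtColor(p,cv2.COLOR_RGB2BGR),None,fx=14,fy=14,interpolation=cv2.INTER_CUBIC))
def onplane(c,px,off):
    o,dd=ray(c,*px); o=toE(o); d=np.array([dd@EX,dd@EY,dd[2]]); q=o+(off-o@N)/(d@N)*d; return np.array([q@U,q[1]])
z=lambda a:((a[0]+.5)/4.4-.5+240-0,(a[1]+.5)/4.4-.5+145)
m=onplane(t,z((557-396,115)),58); a=onplane(t,z((627-396,68)),110); b=onplane(t,z((578-396,162)),110)
print("collar mark",m,"bar top ends",a,b)
c=np.array([104.,0.5])
f=lambda d:np.degrees(np.arctan2(d[0],d[1]))
print("mark ang",f(m-c),"radius",np.linalg.norm(m-c),"bar ang",f(a-b))
E
```

```text
collar mark [ 90.61860102 -26.24037832] bar top ends [79.16731699  9.99819745] [159.03612783 -11.38788704]
mark ang -153.4157368901107 radius 29.90166669637157 bar ang -75.00983868768827
```

View pics/k14.png

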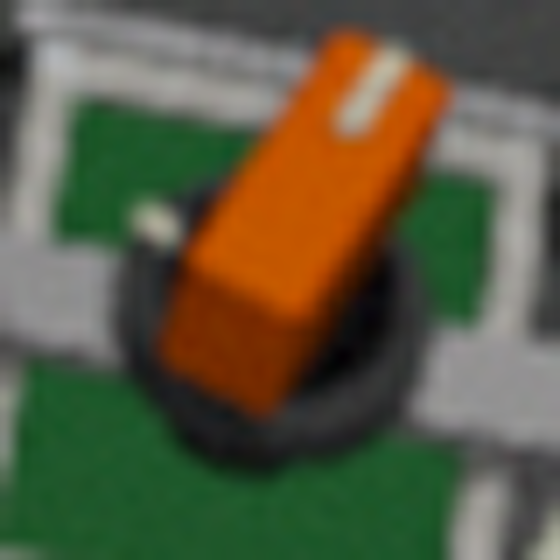

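```bash
python3 - <<'E'
from tgt import *
t=np.load("top14.npy",allow_pickle=True).item(); s=np.load("side14.npy",allow_pickle=True).item()
for nm,c,box in(("t",t,(250,190,305,225)),("s",s,(258,155,300,190))):
    hsv=cv2.cvtColor(cv2.resize(c["pixels"],None,fx=4,fy=4,interpolation=cv2.INTER_CUBIC),cv2.COLOR_RGB2HSV)
    m=cv2.inRange(hsv,(105,130,60),(130,255,255)); q=np.zeros_like(m); x0,y0,x1,y1=[4*b for b in box]; q[y0:y1,x0:x1]=m[y0:y1,x0:x1]
    k=max(cv2.findContours(q,cv2.RETR_EXTERNAL,cv2.CHAIN_APPROX_NONE)[0],key=cv2.contourArea)
    M=cv2.moments(k); px=((M["m10"]/M["m00"]+.5)/4-.5,(M["m01"]/M["m00"]+.5)/4-.5)
    print(nm,np.round(px,2),{d:proj(c,HN+world(193*np.array([np.cos(np.radians(d)),0,np.sin(np.radians(d))])+22*np.array([-np.sin(np.radians(d)),0,np.cos(np.radians(d))]))/1000).round(2).tolist() for d in(23,25.15,27)})
    globals()["p"+nm]=px
P,e=tri(t,pt,s,ps); E=toE(P); print(E,e,"theta",np.degrees(np.arctan2(E[2],E[0]))-np.degrees(np.arctan2(22,193)))
# displacement of scene things vs first pictures
for n in("top","side"):
    a=np.load(n+"0.npy",allow_pickle=True).item()["pixels"]; b=(t if n=="top" else s)["pixels"]
    for nm,lo,hi in(("yellow",(20,130,60),(35,255,255)),("red",(0,150,80),(6,255,255)),("blue",(105,130,60),(130,255,255))):
        L=[]
        for im in(a,b):
            N_,_,st,ce=cv2.connectedComponentsWithStats(cv2.inRange(cv2.cvtColor(im,cv2.COLOR_RGB2HSV),lo,hi)); L.append([(ce[i].round(1).tolist(),int(st[i,4])) for i in range(1,N_) if st[i,4]>150])
        print(n,nm,L)
E
```

```text
t [277.89 208.28] {23: [277.49, 209.28], 25.15: [277.93, 207.92], 27: [278.33, 206.67]}
s [276.06 172.45] {23: [276.67, 173.7], 25.15: [275.64, 171.66], 27: [274.7, 169.92]}
[166.37214554   0.41397271  99.15261274] 0.000393750207826832 theta 24.290568298921503
top yellow [[([188.8, 122.3], 275), ([162.0, 162.2], 358)], [([273.9, 219.9], 197)]]
top red [[([417.2, 99.5], 1814), ([205.4, 172.4], 339), ([110.2, 202.2], 380), ([217.7, 219.5], 351)], [([417.5, 98.9], 1922), ([110.3, 202.1], 387)]]
top blue [[([18.8, 141.1], 191), ([289.1, 164.0], 179), ([169.9, 213.8], 385)], [([18.8, 141.2], 197), ([277.9, 208.3], 435)]]
side yellow [[([152.6, 237.3], 622), ([178.2, 265.3], 517)], [([282.5, 188.9], 398), ([152.5, 237.3], 621)]]
side red [[([230.6, 119.5], 1141), ([211.3, 237.0], 411), ([265.0, 236.0], 341), ([197.2, 315.3], 1111)], [([240.6, 121.8], 422), ([211.3, 237.0], 410), ([265.1, 238.1], 462), ([197.2, 315.3], 1110)]]
side blue [[([278.7, 113.1], 360), ([238.7, 264.0], 304), ([61.3, 275.3], 692), ([48.2, 374.4], 491)], [([278.7, 113.1], 360), ([276.0, 172.4], 170), ([245.5, 261.6], 170), ([60.8, 275.4], 670), ([48.2, 374.4], 490)]]
```

```bash
python3 -c "
from rig import hand_in, read_state
print(read_state()['time_s']); print(hand_in())"
```

```text
22.2
the job is handed in; nothing more can be done
None
```

I did the whole job and handed it in at 22.2 s, with no verdict reported. The yellow block stands on the grey one, the plate rests on it, and the clamp knob is turned past its stop.

**Stack:** Right after release, the yellow block was square to the hinge and about 9 mm off the pedestal's middle (limit 18). I placed it about 6 mm toward the robot on purpose so the gripper body would clear the raised plate. In the picture the grey block had not moved.

**Plate:** I pushed it past its friction point and it sank onto the stack by itself. The last check put it at about 24.3° by triangulation, within the allowed 23.2° to 27°. Separately, the rail's position in the two views fits 24–25°.

**Knob:** I turned it 138° clockwise. The marks show the collar stopped after about 55° and the clutch slipped about 80°. That is well over the 20° needed, because the twist readings during the turn were too noisy to show when the slipping began.

**Other things:** The tape ring and red block were where they started. The blue block's colour patch came out smaller and about 7 px off in the side view because of the arm's shadow, and it was hidden in the top view. In the picture it looked unmoved. I checked the other bystanders only by eye. At hand-in the arm was clear of everything.

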